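# Pack the site kit, fold the lid stay and pin the case shut for the road

## Task

Pack the site kit standing on the bench on the right - the tape measure, the block plane and the holding weights, whichever of them are there - into the open steel case. Then break the folding lid stay at its knee, lower the lid shut under control without letting it drop, slide both bolts forward into their keepers until the holes line up, and push a locking pin from the wooden block fully home through each keeper and bolt, so that its collar sits on the keeper.

Things in the scene. Friction and masses are not known exactly. Their poses are not given: they have to be found in the camera images.
- case: grey sheet-steel carrying case, fixed to the bench, 190 mm deep (its x), 340 mm wide (its y), open at the top, rim 95 mm high; inner floor 10 mm above the bench, inside 180 x 330 mm. Origin: centre of its underside; its -x side is the front (faces the robot), z up. The lid hinge line runs along y at x = +97 mm, z = 98 mm. Closed, the lid's top is at z = 105 mm. A light steel lug-and-link stay stands on the outside of the right-hand (-y) end, up to 55 mm out from that wall
- lid (a joint): angle of the lid, rad: 0 shut, 1.69 as it starts, held open by the stay, leaning slightly back. Plain hinge with some friction (about 0.4 N m): with the stay folded the lid stays by itself above about 1.2 rad; below that it falls unless it is held
- lid_handle (a point): middle of the round bar (11 mm thick, about 100 mm long, along the case's y) of the handle on the lid's front edge. The bar lies 238 mm from the hinge line and its axis 41 mm from the lid's front edge, in the plane of the lid, so it is at the top (about 335 mm high) when the lid is open and stands 46 mm ahead of the case's front wall at z = 101 mm when shut. A gripper that pinches it from above can stay upright while the bar turns between its pads
- stay_knee (a joint): knee angle of the two-link folding stay on the case's right-hand end, rad: 0 straight, -0.10 locked over centre against its stop (the start), positive when broken toward the hinge (2.7 folded with the lid shut). While it is negative the lid cannot be lowered. Pushing the knee down some 30 to 35 mm breaks it (knee about 1.0) and draws the lid forward to about 1.4 rad
- knee_knob (a point): middle of the black thumb knob on the stay's knee: a round stub 17 mm thick, 34 mm long, along the case's y, outside the right-hand end of the case, about 128 mm high while the stay is locked; push it straight down (toward the bench) to break the stay. It goes down past the case's end wall as the lid is lowered
- bolt_l (a joint): travel of the left-hand (+y) flat sliding bolt on top of the lid, m: 0 drawn back, grows as it slides forward (toward the case's front, -x of the case when the lid is shut); 0.045 holes in line; 0.056 end stop, past the line. Slides with about 2 N of friction
- bolt_r (a joint): the same for the right-hand (-y) bolt
- bolt_l_knob (a point): upright round knob of the left bolt, 14 mm thick and 34 mm tall; the point is on its axis, 20 mm above the bolt (14 mm below the knob's top). It stands 75.5 mm behind the bolt's hole. When the lid is shut the bolt's top is at z = 117 mm of the case
- bolt_r_knob (a point): the same for the right bolt
- bolt_l_hole (a point): centre, at the bolt's top face, of the 17 mm hole in the left bolt, 18 mm behind the bolt's nose. In line with the keeper's hole the nose is flush with the keeper's front edge (within 0.5 mm)
- bolt_r_hole (a point): the same for the right bolt
- keeper_l_hole (a point): centre, at the top face, of the 17 mm hole through the left keeper, the forked steel bracket on the case's front wall (35 x 51 mm from above, two leaves 6 mm thick with the bolt's slot between them, top face 125 mm above the bench). Axes as the case's. It lies 25.5 mm ahead of the front wall, 115 mm left of the middle
- keeper_r_hole (a point): the same for the right keeper, 115 mm right of the middle
- pin_block: wooden block 70 x 150 x 58 mm (its x, y, z), fixed to the bench, in whose two 18 mm holes (80 mm apart along its y, in the middle of its x) the locking pins stand. Origin: centre of its underside
- pin_0: steel locking pin, 101 mm long: shank 14 mm thick and 52 mm long with a taper over the last 12 mm, collar 28 mm wide and 5 mm thick, round grip 19 mm thick and 44 mm tall above the collar. Origin: on the axis at the collar's underside, z up along the grip. It starts upright in the block with its collar on the block's top. The two pins are alike; either fits either keeper
- pin_1: the second locking pin, the same
- pin_0_tip (a point): lower tip of pin_0's shank, 52 mm below its origin
- pin_1_tip (a point): lower tip of pin_1's shank
- tape_measure: tape measure standing on its edge, 43 x 73 x 62 mm (x, y, z); the body is 40 mm thick along its x and 62 mm long along y, from y = -26 to +36 mm. Origin: on its underside; to be packed if present
- hold_weight_a: cast-iron holding weight, 35 x 55 x 71 mm (x, y, z) with its loop; the block itself is 48 mm tall. Origin: centre of its underside; to be packed if present; 0.5 to 0.8 kg
- hold_weight_b: a second holding weight, the same; to be packed if present
- wood_plane: small wooden block plane, 50 x 105 x 48 mm (x, y, z), wooden body 34 mm tall and 50 mm wide along its x; origin: centre of its underside; to be packed if present
- white_bottle: upright white bottle, 48 mm thick, 118 mm tall, on the bench left of the case; not part of the job, must not be knocked aside or over
Not all that is in view belongs to the job. Of the things like the tape_measure, leave any that is red; of the rest the larger one is meant.

How it is judged:
On the way, in this order (a step that is already met when the one before it is completed fails the run):
1. every kit item that is there lies in the open case (x of tape_measure in the frame of case between -0.09 and 0.09 m and y of tape_measure in the frame of case between -0.165 and 0.165 m and z of tape_measure in the frame of case between 0 and 0.06 m and x of hold_weight_a in the frame of case between -0.09 and 0.09 m and y of hold_weight_a in the frame of case between -0.165 and 0.165 m and z of hold_weight_a in the frame of case between 0 and 0.06 m and x of hold_weight_b in the frame of case between -0.09 and 0.09 m and y of hold_weight_b in the frame of case between -0.165 and 0.165 m and z of hold_weight_b in the frame of case between 0 and 0.06 m and x of wood_plane in the frame of case between -0.09 and 0.09 m and y of wood_plane in the frame of case between -0.165 and 0.165 m and z of wood_plane in the frame of case between 0 and 0.06 m and value of joint lid above 1 rad), for 0.2 s.
2. the stay is broken at its knee (value of joint stay_knee above 0.35 rad), for 0.1 s.
3. the lid is shut on the packed kit (value of joint lid below 0.03 rad and x of tape_measure in the frame of case between -0.09 and 0.09 m and y of tape_measure in the frame of case between -0.165 and 0.165 m and z of tape_measure in the frame of case between 0 and 0.06 m and x of hold_weight_a in the frame of case between -0.09 and 0.09 m and y of hold_weight_a in the frame of case between -0.165 and 0.165 m and z of hold_weight_a in the frame of case between 0 and 0.06 m and x of hold_weight_b in the frame of case between -0.09 and 0.09 m and y of hold_weight_b in the frame of case between -0.165 and 0.165 m and z of hold_weight_b in the frame of case between 0 and 0.06 m and x of wood_plane in the frame of case between -0.09 and 0.09 m and y of wood_plane in the frame of case between -0.165 and 0.165 m and z of wood_plane in the frame of case between 0 and 0.06 m), for 0.3 s.
4. both bolts are in their keepers, holes in line (value of joint lid below 0.03 rad and horizontal distance between bolt_l_hole and keeper_l_hole below 0.005 m and horizontal distance between bolt_r_hole and keeper_r_hole below 0.005 m), for 0.2 s.
At the end, for the whole second after the job is handed in: All kit items that are present are inside the case; the lid is shut (within 0.03 rad); both bolts' holes are in line with their keepers' (within 5 mm); one locking pin stands in each keeper, upright, its collar seated on the keeper (within 4 mm) and at rest (all of step 4 and x of tape_measure in the frame of case between -0.09 and 0.09 m and y of tape_measure in the frame of case between -0.165 and 0.165 m and z of tape_measure in the frame of case between 0 and 0.06 m and x of hold_weight_a in the frame of case between -0.09 and 0.09 m and y of hold_weight_a in the frame of case between -0.165 and 0.165 m and z of hold_weight_a in the frame of case between 0 and 0.06 m and x of hold_weight_b in the frame of case between -0.09 and 0.09 m and y of hold_weight_b in the frame of case between -0.165 and 0.165 m and z of hold_weight_b in the frame of case between 0 and 0.06 m and x of wood_plane in the frame of case between -0.09 and 0.09 m and y of wood_plane in the frame of case between -0.165 and 0.165 m and z of wood_plane in the frame of case between 0 and 0.06 m and (((horizontal distance between pin_0 and keeper_l_hole below 0.004 m and horizontal distance between pin_0_tip and keeper_l_hole below 0.006 m and z of pin_0 in the frame of keeper_l_hole between -0.004 and 0.004 m and angle between pin_0's own z axis and vertical below 0.1 rad and linear speed of pin_0 below 0.02 m/s) and (horizontal distance between pin_1 and keeper_r_hole below 0.004 m and horizontal distance between pin_1_tip and keeper_r_hole below 0.006 m and z of pin_1 in the frame of keeper_r_hole between -0.004 and 0.004 m and angle between pin_1's own z axis and vertical below 0.1 rad and linear speed of pin_1 below 0.02 m/s)) or ((horizontal distance between pin_1 and keeper_l_hole below 0.004 m and horizontal distance between pin_1_tip and keeper_l_hole below 0.006 m and z of pin_1 in the frame of keeper_l_hole between -0.004 and 0.004 m and angle between pin_1's own z axis and vertical below 0.1 rad and linear speed of pin_1 below 0.02 m/s) and (horizontal distance between pin_0 and keeper_r_hole below 0.004 m and horizontal distance between pin_0_tip and keeper_r_hole below 0.006 m and z of pin_0 in the frame of keeper_r_hole between -0.004 and 0.004 m and angle between pin_0's own z axis and vertical below 0.1 rad and linear speed of pin_0 below 0.02 m/s))) and angle between white_bottle's own z axis and vertical below 0.3 rad); the robot touches nothing.
It fails at once if the lid dropped (it swings shut faster than 2 rad/s) (velocity of joint lid below -2 rad/s).
It fails at once if the white bottle beside the case is knocked aside (3 cm) (distance of white_bottle from where it was at the start of the episode above 0.03 m).
Of tape_measure, hold_weight_a, hold_weight_b, wood_plane only 2 to 3 are there at a start; the rules pass over those that are not, and their reading is None.
At some moment in a run one of tape_measure, hold_weight_a, hold_weight_b, wood_plane may be knocked a few centimetres aside while the robot is not near it.
It also fails if it takes over 210 s, if anything falls off the work surface, if the arm or the gripper's body presses on something with over 40 N, if the wrist force passes 120 N, or if a joint passes its speed limit or range.

## Robot

A 6-joint arm with a two-finger parallel gripper is mounted at the origin on the work surface; the furniture and walls round the work are solid. World frame = base frame: x ahead of the robot, y to its left, z up, the work surface at z = 0. Lengths are in m, angles in rad, forces in N, time in s.
With the tool pointing down it reaches from about 0.25 to 0.725 m from the base axis. Payload 4 kg.
Tool frame: the origin (TCP) lies midway between the tips of the shut fingers; the grasp point (between the pads) lies 19 mm behind it; z points along the fingers, x is the direction in which the jaws open and shut, and the axes are right-handed (so a half turn about z gives the same grasp; the last joint's range is limited). The gripper opens to 85 mm and grips with 20 to 120 N. Pads are 22 mm wide; open, the fingers measure 114 mm over their backs; the gripper's body (76 mm by 85 mm) begins 54 mm behind the grasp point. The pads swing forward as they close: fully open they stand 13 mm farther back than shut.
Start: joints at [-1.343, 0.241, 0.005, 1.335, 0, 1.571], TCP at [0.113, -0.487, 0.231] pointing down, gripper open.
Joint ranges: [-2.72, 2.72], [-1.05, 1.87], [-1.09, 1.28], [-1.99, 2.15], [-1.42, 1.44], [-3.14, 3.14]. Speed limits (rad/s): [2.79, 2.79, 3.14, 3.14, 3.14, 3.14].

## Interface

Orientations are given as a unit quaternion [x, y, z, w].
In Python, from workcell import bot, vision, ticket gives the robot as it stands.
- The arm moves only by the tool play_rows, never from a script. Its argument "deltas" is one flat list of numbers, 5 for each row, row after row: the opening, from 0 (shut) to 1 (fully open), then the shift along the tool's x, y, z in units of 60 mm (1.0 is 60 mm), then the turn about the tool's z in degrees. A call has 1 to 12 rows; each row shifts and turns the pose as measured when the row begins, along the tool's axes as they then stand; what a row does not reach is not made up. A row lasts 1/8 s, in which the tool goes at most 62.5 mm and 10.7 degrees, less where a joint would pass 70% of its speed; a pose out of reach is approached as far as the arm can. A call is refused whole if a number of a shift passes 1 or a number of a turn 10.7, either way. A call with a gripper value outside its range is refused whole. The fingers move at their own pace and stop on an object; the grip force is fixed at half the most. Time passes only in rows, so rows that do not move let the fingers close. It gives the time, the measured TCP pose, the force and the opening at its end, in the units of the state.
- bot.get_obs(): the state, without advancing time (a new reading comes with each control period).
- vision.camera(name): name is "scene" or "top" or "wrist"; returns a dict with "color" (480x640x3 uint8, blue, green, red), "intrinsics" (3x3 intrinsics, pixels), "rvec" (rotation vector, rad) and "tvec" (3), from world to camera coordinates, as OpenCV has them. Camera axes: x right, y down, z forward; pixel columns grow to the right and rows downward; lengths in m; the calibration is good to about 2 mm. A picture is of the moment at which its call begins. There is no depth.
- ticket.job_done(): hands the job in, once; it reports no verdict.
The state is a dict: "clock": time; "joint_pos": joint angles; "joint_vel": joint speeds; "tau": joint torques, N m; "eef_pos": TCP position; "tool_rot": TCP orientation; "ft_force": force on the tool from outside, world axes, zero at the start; "ft_torque": the same for the moment, N m; "grip_width": finger opening in m.
Only numpy, scipy, OpenCV 4.12 (cv2) and the standard library are available. Lean on these libraries where they do the work, as an engineer would, in place of code of your own. Each camera call takes 0.05 s, during which the arm holds its last target. There are 200 camera calls.

## Working session

There is one attempt and no reset: what is moved stays moved. The work goes in short steps, Python scripts to look and compute and a tool call to move; the robot and the scene stay as the last step left them, time stands still between calls to the robot, and variables do not carry over. Pictures are saved under pics/ and viewed, about 12 in all and at most 16, crops included, and the job is handed in when it is done.

Besides the shell and the picture viewer there is one more tool, called after "Call:" by a JSON object that holds its "fn" and its "kwargs", one argument or row to a line. play_rows: Moves the arm, as the interface text tells. Its arguments: {"type":"object","properties":{"deltas":{"type":"array"}},"required":["deltas"]}

```bash
mkdir -p pics
cat > h.py <<'E'
import numpy as np, cv2
from scipy.spatial.transform import Rotation as R
from workcell import bot, vision, ticket
def cam(n, f=None):
    c=vision.camera(n)
    if f: cv2.imwrite('pics/'+f,c['color'])
    np.savez('cam_'+n+'.npz',**c)
    return c
def load(n): return dict(np.load('cam_'+n+'.npz'))
def ray(c,u,v):
    Rm=cv2.Rodrigues(np.array(c['rvec'],float))[0]; t=np.array(c['tvec'],float).ravel()
    d=Rm.T@np.linalg.inv(c['intrinsics'])@np.array([u,v,1.]); return -Rm.T@t,d
def onz(c,u,v,z):
    o,d=ray(c,u,v); return o+d*(z-o[2])/d[2]
def tri(c1,p1,c2,p2):
    o1,d1=ray(c1,*p1);o2,d2=ray(c2,*p2)
    s=np.linalg.lstsq(np.c_[d1,-d2],o2-o1,rcond=None)[0]
    a=o1+d1*s[0];b=o2+d2*s[1]; return (a+b)/2,np.linalg.norm(a-b)
def proj(c,P):
    return cv2.projectPoints(np.array(P,float).reshape(-1,3),np.array(c['rvec'],float),np.array(c['tvec'],float),c['intrinsics'],None)[0].reshape(-1,2)
def st():
    o=bot.get_obs(); r=R.from_quat(o['tool_rot']).as_matrix()
    print('t',round(o['clock'],2),'p',np.round(o['eef_pos'],4),'x',np.round(r[:,0],3),'z',np.round(r[:,2],3),'f',np.round(o['ft_force'],1),'w',round(o['grip_width'],4),'j',np.round(o['joint_pos'],2)); return o,r
E
python3 - <<'E'
from h import *
o,r=st()
a=cam('scene','s0.png');b=cam('top','t0.png')
for c in(a,b): print(ray(c,320,240), c['intrinsics'][0,0])
E
```

```text
t 0.0 p [ 0.1128 -0.4864  0.2304] x [ 0.226 -0.974 -0.002] z [-0.001  0.002 -1.   ] f [0.6 0.3 0.2] w 0.0853 j [-1.34  0.24  0.    1.34 -0.    1.57]
(array([-0.0141806 , -0.7416928 ,  0.62620647]), array([ 0.48726501,  0.71576828, -0.50054561])) 464.18255711447927
(array([0.42560147, 0.0102151 , 1.35367937]), array([ 7.40578201e-02, -9.03188837e-04, -9.97277569e-01])) 537.5762651756313
```

```bash
ls; ls pics
```

```text
cam_scene.npz
cam_top.npz
h.py
pics
s0.png
t0.png
```

View pics/s0.png

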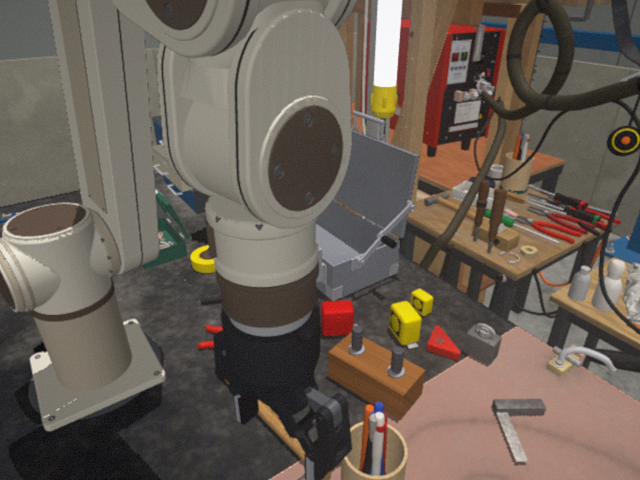

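View pics/t0.png

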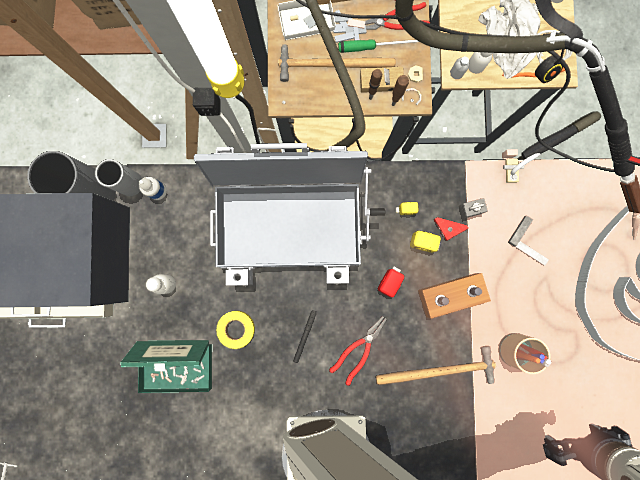

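The top view shows these candidates:
- Large yellow tape at (426,241)
- Small yellow tape at (409,209)
- Red tape at (391,283)
- Iron weight at (476,208)
- Red triangle at (451,229)
- A clamp or wood gadget at (513,170)
- Pins at (443,299) and (476,291)

My choice is the large yellow tape plus the weight. I'll check it with one close crop.

Run:
```python
from h import *
t=load('top');s=load('scene')
A=cv2.resize(t['color'][150:320,370:550],None,fx=3.3,fy=3.3,interpolation=cv2.INTER_CUBIC)
B=cv2.resize(s['color'][280:400,380:620],None,fx=3.3,fy=3.3,interpolation=cv2.INTER_CUBIC)
cv2.imwrite('pics/c1.png',A[:600,:800]); 
for n,c in(('top',t),('scene',s)):
    h=cv2.cvtColor(c['color'],cv2.COLOR_BGR2HSV)
    for nm,lo,hi in(('yel',(22,120,80),(35,255,255)),('grn',(0,150,80),(6,255,255))):
        m=cv2.inRange(h,lo,hi)
        for k in cv2.findContours(m,0,2)[0]:
            if cv2.contourArea(k)>60: print(n,nm,cv2.contourArea(k),cv2.minAreaRect(k))
print('case rim corners z=.095',[np.round(onz(t,u,v,.095),4) for u,v in((215,186),(360,186),(216,268),(360,268))])
print('keepers',[np.round(onz(t,u,v,.125),4) for u,v in((236,281),(337,279))])
print('pins top',[np.round(onz(t,u,v,.107),4) for u,v in((441,300),(475,291))])
print('weight',np.round(onz(t,476,208,.05),4),'knob',np.round(onz(t,377,212,.128),4))
print('bar',np.round(onz(t,280,147,.335),4),'bottle',np.round(onz(t,153,288,.1),4))
```

```text
top yel 1098.0 ((235.00003051757812, 329.0000305175781), (36.76955032348633, 38.18376159667969), 45.0)
top yel 460.0 ((425.0882873535156, 241.14707946777344), (28.376665115356445, 18.675243377685547), 14.03624439239502)
top yel 206.0 ((408.5, 208.0), (12.0, 19.0), 90.0)
top yel 496.0 ((228.49815368652344, 80.86305236816406), (32.864051818847656, 35.86561584472656), 62.650123596191406)
top grn 203.0 ((358.710693359375, 364.1810302734375), (8.062073707580566, 47.01060485839844), 29.357751846313477)
top grn 199.5 ((345.833984375, 354.29376220703125), (7.573343276977539, 45.99128723144531), 45.97102355957031)
top grn 435.0 ((390.7000732421875, 282.60003662109375), (18.782970428466797, 25.491174697875977), 26.56505012512207)
top grn 356.5 ((450.4307861328125, 223.75387573242188), (24.558874130249023, 25.799222946166992), 60.2551155090332)
top grn 80.0 ((393.689208984375, 25.864870071411133), (19.070283889770508, 5.753964424133301), 9.462322235107422)
scene yel 1484.5 ((407.70050048828125, 314.7450256347656), (39.458160400390625, 58.872581481933594), 24.145544052124023)
scene yel 404.0 ((2
[... 975 characters left out ...]
), (5.0, 32.0), 0.0)
scene grn 245.5 ((491.61541748046875, 56.576927185058594), (20.46573257446289, 57.55211639404297), 7.125016689300537)
scene grn 1537.0 ((443.54766845703125, 83.4373779296875), (26.8162784576416, 127.10967254638672), 18.886085510253906)
case rim corners z=.095 [array([0.6508, 0.2559, 0.095 ]), array([ 0.6458, -0.0874,  0.095 ]), array([0.4569, 0.2533, 0.095 ]), array([ 0.4521, -0.0835,  0.095 ])]
keepers [array([0.4259, 0.2018, 0.125 ]), array([ 0.4272, -0.0284,  0.125 ])]
pins top [array([ 0.3757, -0.2676,  0.107 ]), array([ 0.3952, -0.3466,  0.107 ])]
weight [ 0.5953 -0.3729  0.05  ] knob [ 0.5792 -0.1226  0.128 ]
bar [0.6821 0.0838 0.335 ] bottle [0.4124 0.3987 0.1   ]
```

View pics/c1.png

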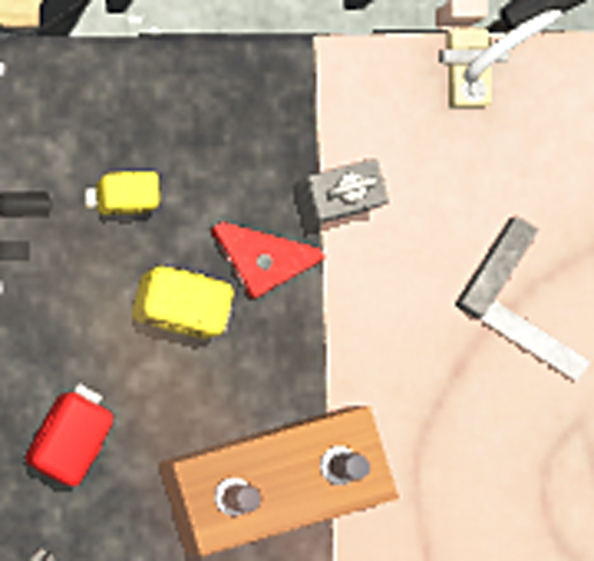

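The crop confirms the choice: the large yellow tape is at crop (188,298), the weight at crop (348,190), and no plane or second weight is on the bench. Next I work out the move above the tape.

```bash
cat >> h.py <<'E'
def plan(p,xdir=None):
    """turn (deg, tool z) to make tool x parallel to xdir, then shift in turned axes (units of 60mm)"""
    o,r=st(); a=0
    if xdir is not None:
        d=np.array([xdir[0],xdir[1],0.]); d/=np.linalg.norm(d); l=r.T@d; a=np.degrees(np.arctan2(l[1],l[0])); a=(a+90)%180-90
    r2=r@R.from_euler('z',a,degrees=True).as_matrix()
    print('turn',round(a,1),'(j6 now %.2f)'%o['joint_pos'][5],'shift/60mm',np.round(r2.T@(np.array(p)-o['eef_pos'])/.06,3))
E
python3 - <<'E'
from h import *
t=load('top')
P=onz(t,427,240.3,.062); print(P)
plan([P[0],P[1],.2],(.98,-.2))
E
```

```text
[ 0.51713925 -0.24854571  0.062     ]
t 0.1 p [ 0.1128 -0.4865  0.2305] x [ 0.226 -0.974 -0.002] z [-0.     0.002 -1.   ] f [-0.2  0.5 -0.2] w 0.0855 j [-1.34  0.24  0.    1.34  0.    1.57]
turn -65.4 (j6 now 1.57) shift/60mm [ 5.811 -5.233  0.513]
```

Call:
{"fn": "play_rows", "kwargs": {
  "deltas": [1, 0, 0, -0.2, -9.3, 1, 0, 0, -0.2, -9.3, 1, 0, 0, -0.2, -9.3, 1, 0, 0, -0.2, -9.4, 1, 0, 0, -0.2, -9.4, 1, 0, 0, 0, -9.4, 1, 0, 0, 0, -9.3]
}}

```text
clock: 0.98
eef_pos: [0.1122, -0.4843, 0.2883]
tool_rot: [0.997, -0.082, -0.002, -0.006]
ft_force: [-0.7, 0.2, 0.0]
grip_width: 0.0851
```

Call:
{"fn": "play_rows", "kwargs": {
  "deltas": [1, 0.72, -0.65, 0, 0, 1, 0.72, -0.65, 0, 0, 1, 0.72, -0.65, 0, 0, 1, 0.72, -0.65, 0, 0, 1, 0.72, -0.65, 0.2, 0, 1, 0.72, -0.65, 0.2, 0, 1, 0.72, -0.65, 0.3, 0, 1, 0.72, -0.65, 0.3, 0, 1, 0, 0, 0.3, 0, 1, 0, 0, 0, 0]
}}

```text
clock: 2.22
eef_pos: [0.5142, -0.2246, 0.2045]
tool_rot: [0.997, -0.083, -0.005, -0.007]
ft_force: [-0.3, 0.2, -0.2]
grip_width: 0.0852
```

Run:
```python
from h import *
t=load('top')
plan([.517,-.2485,.2],(.98,-.2))
c=cam('wrist','w1.png'); print(ray(c,320,240),c['intrinsics'][0,0])
```

```text
t 2.23 p [ 0.5142 -0.2246  0.2045] x [ 0.986 -0.165 -0.011] z [-0.008  0.014 -1.   ] f [-0.3  0.2 -0.2] w 0.0852 j [-0.42  0.38  0.14  1.34  0.01  1.32]
turn 2.0 (j6 now 1.32) shift/60mm [0.126 0.382 0.068]
(array([ 0.52730085, -0.15860632,  0.34854272]), array([-0.05205286, -0.24535215, -0.9680476 ])) 425.8110207590561
```

View pics/w1.png

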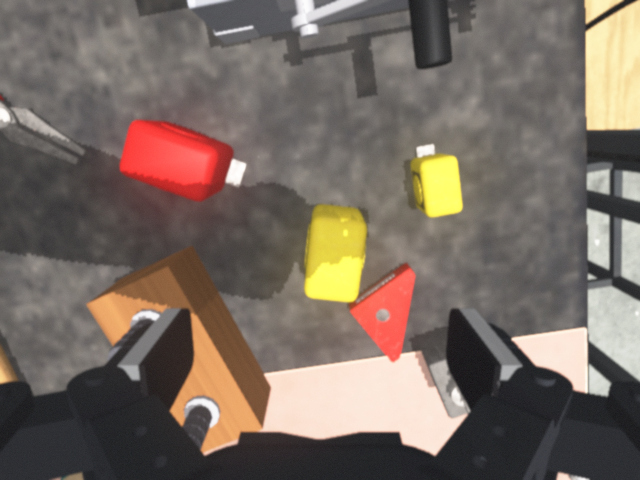

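The tape is seen whole in the wrist view, with its yellow blob centred at about (336,253) and the weight at (440,380). I'll refine the tape's pose with a mask.

Run:
```python
from h import *
c=load('wrist')
h=cv2.cvtColor(c['color'],cv2.COLOR_BGR2HSV)
m=cv2.inRange(h,(20,120,60),(35,255,255))
for k in cv2.findContours(m,0,2)[0]:
    if cv2.contourArea(k)>600:
        b=cv2.boxPoints(cv2.minAreaRect(k)); print(cv2.contourArea(k))
        for p in b: print(np.round(p),np.round(onz(c,*p,.062),4),np.round(onz(c,*p,0),4))
```

```text
5192.5
[300. 298.] [ 0.4906 -0.2711  0.062 ] [ 0.4826 -0.2955  0.    ]
[310. 203.] [ 0.5092 -0.2042  0.062 ] [ 0.5053 -0.2141  0.    ]
[369. 209.] [ 0.5487 -0.215   0.062 ] [ 0.5533 -0.2272  0.    ]
[360. 303.] [ 0.5324 -0.2827  0.062 ] [ 0.5336 -0.3095  0.    ]
2653.5
[409. 158.] [ 0.5791 -0.1855  0.062 ] [ 0.5903 -0.1913  0.    ]
[456. 151.] [ 0.6101 -0.1865  0.062 ] [ 0.628  -0.1925  0.    ]
[465. 213.] [ 0.6121 -0.2284  0.062 ] [ 0.6305 -0.2435  0.    ]
[417. 219.] [ 0.58   -0.2276  0.062 ] [ 0.5914 -0.2425  0.    ]
```

Run:
```python
from h import *
plan([.519,-.247,.028],(.967,-.25))
```

```text
t 2.27 p [ 0.5147 -0.225   0.2055] x [ 0.986 -0.166 -0.008] z [-0.006  0.014 -1.   ] f [0.1 1.3 0.7] w 0.0852 j [-0.42  0.38  0.14  1.34  0.01  1.32]
turn 4.9 (j6 now 1.32) shift/60mm [0.189 0.373 2.953]
```

Call:
{"fn": "play_rows", "kwargs": {
  "deltas": [1, 0, 0, 0, 4.9, 1, 0.19, 0.37, 0, 0, 1, 0, 0, 0.7, 0, 1, 0, 0, 0.7, 0, 1, 0, 0, 0, 0]
}}

```text
clock: 2.9
eef_pos: [0.5204, -0.2542, 0.1267]
tool_rot: [0.991, -0.131, 0.001, -0.005]
ft_force: [-0.1, -0.7, 0.8]
grip_width: 0.0854
```

Run:
```python
from h import *
plan([.519,-.247,.028],(.967,-.25))
```

```text
t 2.9 p [ 0.5204 -0.2542  0.1267] x [ 0.966 -0.259  0.001] z [ 0.004  0.009 -1.   ] f [-0.1 -0.7  0.8] w 0.0854 j [-0.46  0.46  0.04  1.15  0.01  1.37]
turn -0.5 (j6 now 1.37) shift/60mm [-0.055 -0.093  1.646]
```

Call:
{"fn": "play_rows", "kwargs": {
  "deltas": [1, -0.05, -0.1, 0.4, 0, 1, 0, 0, 0.5, 0, 1, 0, 0, 0.5, 0, 1, 0, 0, 0.24, 0, 1, 0, 0, 0, 0, 0, 0, 0, 0, 0, 0, 0, 0, 0, 0, 0, 0, 0, 0, 0, 0, 0, 0, 0, 0, 0, 0, 0, 0, 0]
}}

```text
clock: 4.15
eef_pos: [0.5288, -0.2545, 0.0444]
tool_rot: [0.991, -0.133, 0.014, -0.001]
ft_force: [-0.5, 0.3, -2.9]
grip_width: 0.0386
```

Call:
{"fn": "play_rows", "kwargs": {
  "deltas": [0, 0, 0, 0, 0, 0, 0, 0, 0, 0, 0, 0, 0, -0.5, 0, 0, 0, 0, -0.5, 0, 0, 0, 0, -0.7, 0, 0, 0, 0, -0.8, 0, 0, 0, 0, -0.8, 0, 0, 0, 0, 0, 0]
}}

```text
clock: 5.15
eef_pos: [0.5219, -0.2532, 0.2445]
tool_rot: [0.991, -0.133, 0.01, -0.002]
ft_force: [0.6, -0.2, -2.9]
grip_width: 0.0387
```

Run:
```python
from h import *
plan([.41,-.1,.24])
```

```text
t 5.15 p [ 0.5219 -0.2532  0.2445] x [ 0.964 -0.264  0.02 ] z [ 0.021  0.001 -1.   ] f [ 0.6 -0.2 -2.9] w 0.0387 j [-0.46  0.38  0.24  1.41  0.01  1.38]
turn 0 (j6 now 1.38) shift/60mm [-2.473 -1.97   0.039]
```

Call:
{"fn": "play_rows", "kwargs": {
  "deltas": [0, -0.6, -0.5, -0.1, 0, 0, -0.6, -0.5, 0, 0, 0, -0.6, -0.5, 0, 0, 0, -0.6, -0.5, 0, 0, 0, -0.2, -0.7, 0, 0, 0, -0.2, -0.7, 0, 0, 0, -0.2, -0.7, 0, 0, 0, 0.6, -0.2, 0, 0, 0, 0.7, -0.2, 0, 0, 0, 0.7, -0.2, 0, 0, 0, 0, 0, 0, 0]
}}

```text
clock: 6.52
eef_pos: [0.5282, 0.045, 0.2299]
tool_rot: [0.991, -0.132, -0.004, -0.002]
ft_force: [-0.1, -0.2, -3.8]
grip_width: 0.0385
```

Run:
```python
from h import *
plan([.54,.02,.064],(1,0))
```

```text
t 6.53 p [0.5282 0.045  0.2299] x [ 0.965 -0.262 -0.009] z [-0.008  0.005 -1.   ] f [-0.1 -0.2 -3.8] w 0.0385 j [0.08 0.31 0.09 1.36 0.01 1.92]
turn -15.2 (j6 now 1.92) shift/60mm [0.218 0.43  2.761]
```

Call:
{"fn": "play_rows", "kwargs": {
  "deltas": [0, 0, 0, 0, -7.6, 0, 0, 0, 0, -7.6, 0, 0.22, 0.4, 0.2, 0, 0, 0, 0, 0.6, 0, 0, 0, 0, 0.6, 0, 0, 0, 0, 0.6, 0, 0, 0, 0, 0.3, 0, 0, 0, 0, 0, 0]
}}

```text
clock: 7.52
eef_pos: [0.5258, 0.0205, 0.0776]
tool_rot: [1.0, 0.004, -0.016, -0.002]
ft_force: [0.9, -0.1, -1.9]
grip_width: 0.0387
```

Run:
```python
from h import *
plan([.54,.02,.06],(1,0))
```

```text
t 7.53 p [0.5258 0.0205 0.0776] x [ 0.999  0.009 -0.031] z [-0.031  0.004 -1.   ] f [ 0.9 -0.1 -1.9] w 0.0387 j [ 0.04  0.43 -0.15  1.03  0.01  1.6 ]
turn 0.5 (j6 now 1.60) shift/60mm [0.246 0.01  0.286]
```

Call:
{"fn": "play_rows", "kwargs": {
  "deltas": [0, 0.22, 0, 0.1, 0, 0, 0, 0, 0.15, 0, 0, 0, 0, 0.07, 0, 0, 0, 0, 0, 0]
}}

```text
clock: 8.02
eef_pos: [0.5404, 0.0208, 0.0586]
tool_rot: [1.0, 0.004, -0.014, -0.002]
ft_force: [-1.2, -0.1, -2.0]
grip_width: 0.0385
```

Run:
```python
from h import *
plan([.54,.02,.056],(1,0))
```

```text
t 8.03 p [0.5404 0.0208 0.0586] x [ 1.     0.009 -0.028] z [-0.028  0.004 -1.   ] f [-1.2 -0.1 -2. ] w 0.0385 j [ 0.04  0.47 -0.13  0.99  0.01  1.6 ]
turn 0.5 (j6 now 1.60) shift/60mm [-0.006  0.014  0.044]
```

Call:
{"fn": "play_rows", "kwargs": {
  "deltas": [1, 0, 0, 0, 0, 1, 0, 0, 0, 0, 1, 0, 0, 0, 0, 1, 0, 0, -0.5, 0, 1, 0, 0, -0.7, 0, 1, 0, 0, -0.9, 0, 1, -0.4, 0, -0.9, 0, 1, -0.9, 0, 0, 0, 1, -0.3, 0.8, 0, 0, 1, 0, 0.9, 0, 0, 1, 0, 1, 0, 0, 1, 0, 1, 0, 0]
}}

```text
clock: 9.52
eef_pos: [0.4525, -0.204, 0.2526]
tool_rot: [1.0, 0.01, -0.006, -0.002]
ft_force: [0.6, 0.8, 0.3]
grip_width: 0.0854
```

Run:
```python
from h import *
plan([.59,-.35,.2],(.97,.26))
```

```text
t 9.53 p [ 0.4525 -0.204   0.2526] x [ 1.     0.02  -0.012] z [-0.012  0.003 -1.   ] f [0.6 0.8 0.3] w 0.0854 j [-0.42  0.24  0.05  1.4  -0.    1.13]
turn -13.9 (j6 now 1.13) shift/60mm [1.592 2.948 0.84 ]
```

Call:
{"fn": "play_rows", "kwargs": {
  "deltas": [1, 0, 0, 0, -7, 1, 0, 0, 0, -7, 1, 0.4, 0.75, 0, 0, 1, 0.4, 0.75, 0.2, 0, 1, 0.4, 0.75, 0.3, 0, 1, 0.4, 0.75, 0.3, 0, 1, 0, 0, 0, 0]
}}

```text
clock: 10.4
eef_pos: [0.5933, -0.3622, 0.1998]
tool_rot: [0.991, 0.131, -0.005, -0.003]
ft_force: [-0.7, 0.2, 0.5]
grip_width: 0.0852
```

Run:
```python
from h import *
plan([.59,-.35,.2],(.97,.26))
c=cam('wrist','w2.png');cam('top','t2.png')
```

```text
t 10.4 p [ 0.5933 -0.3622  0.1998] x [ 0.965  0.26  -0.01 ] z [-0.012  0.004 -1.   ] f [-0.7  0.2  0.5] w 0.0852 j [-0.55  0.68  0.6   1.51 -0.    0.76]
turn 0.1 (j6 now 0.76) shift/60mm [-0.001 -0.211 -0.002]
```

View pics/w2.png

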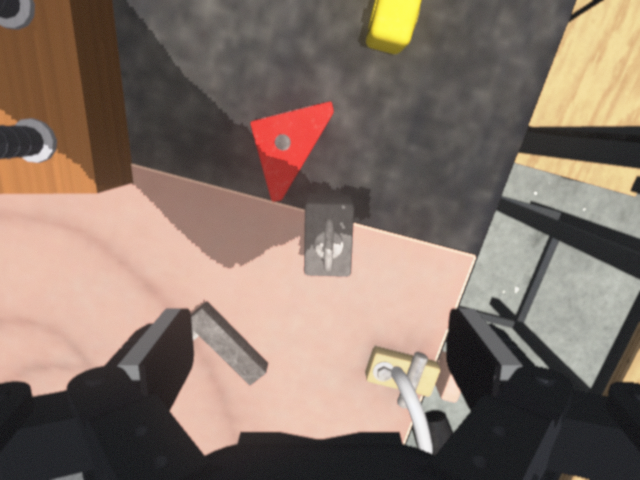

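The weight is at (305-352, 205-276), square to the jaws, with its loop on top.

Run:
```python
from h import *
c=load('wrist')
for p in((305,206),(352,206),(352,276),(305,276),(328.5,241)): print(np.round(onz(c,*p,.048),4))
P=onz(c,328.5,241,.048); plan([P[0],P[1],.014])
```

```text
[ 0.5788 -0.3514  0.048 ]
[ 0.6107 -0.3428  0.048 ]
[ 0.6252 -0.3927  0.048 ]
[ 0.5919 -0.4018  0.048 ]
[ 0.6015 -0.3716  0.048 ]
t 10.5 p [ 0.593  -0.3607  0.2055] x [ 0.965  0.261 -0.006] z [-0.006  0.001 -1.   ] f [-1.3 -0.1  0.8] w 0.0855 j [-0.55  0.67  0.6   1.51 -0.    0.76]
turn 0 (j6 now 0.76) shift/60mm [0.106 0.221 3.191]
```

Call:
{"fn": "play_rows", "kwargs": {
  "deltas": [1, 0.1, 0.2, 0.4, 0, 1, 0, 0, 0.7, 0, 1, 0, 0, 0.7, 0, 1, 0, 0, 0.6, 0, 1, 0, 0, 0, 0]
}}

```text
clock: 11.12
eef_pos: [0.604, -0.3686, 0.0758]
tool_rot: [0.991, 0.134, 0.006, 0.006]
ft_force: [0.9, 0.5, -0.5]
grip_width: 0.0854
```

Run:
```python
from h import *
plan([.6015,-.3716,.016],(.965,.261))
```

```text
t 11.12 p [ 0.604  -0.3686  0.0758] x [0.964 0.265 0.01 ] z [ 0.013 -0.01  -1.   ] f [ 0.9  0.5 -0.5] w 0.0854 j [-0.55  0.73  0.39  1.21 -0.    0.76]
turn 0.2 (j6 now 0.76) shift/60mm [-0.063  0.024  0.996]
```

Call:
{"fn": "play_rows", "kwargs": {
  "deltas": [1, -0.05, 0, 0.4, 0, 1, 0, 0.03, 0.4, 0, 1, 0, 0, 0.25, 0, 1, 0, 0, 0, 0, 0, 0, 0, 0, 0, 0, 0, 0, 0, 0, 0, 0, 0, 0, 0, 0, 0, 0, 0, 0, 0, 0, 0, 0, 0, 0, 0, 0, 0, 0]
}}

```text
clock: 12.38
eef_pos: [0.6098, -0.375, 0.0335]
tool_rot: [0.991, 0.135, 0.016, 0.015]
ft_force: [-0.5, -0.3, 0.3]
grip_width: 0.0332
```

Call:
{"fn": "play_rows", "kwargs": {
  "deltas": [0, 0, 0, 0, 0, 0, 0, 0, 0, 0, 0, 0, 0, -0.3, 0, 0, 0, 0, -0.4, 0]
}}

```text
clock: 12.88
eef_pos: [0.6049, -0.3715, 0.0711]
tool_rot: [0.991, 0.135, 0.011, 0.011]
ft_force: [0.5, -0.3, -6.1]
grip_width: 0.0334
```

Run:
```python
from h import *
plan([.43,-.2,.26])
```

```text
t 12.88 p [ 0.6049 -0.3715  0.0711] x [0.963 0.267 0.02 ] z [ 0.025 -0.018 -1.   ] f [ 0.5 -0.3 -6.1] w 0.0334 j [-0.55  0.73  0.36  1.17 -0.    0.75]
turn 0 (j6 now 0.75) shift/60mm [-1.983 -3.455 -3.273]
```

Call:
{"fn": "play_rows", "kwargs": {
  "deltas": [0, 0, 0, -0.8, 0, 0, 0, 0, -0.8, 0, 0, -0.3, -0.3, -0.8, 0, 0, -0.4, -0.5, -0.7, 0, 0, -0.4, -0.7, -0.2, 0, 0, -0.4, -0.8, 0, 0, 0, -0.4, -0.8, 0, 0, 0, 0, -0.5, 0, 0]
}}

```text
clock: 13.88
eef_pos: [0.4253, -0.1843, 0.2688]
tool_rot: [0.991, 0.134, 0.01, 0.007]
ft_force: [1.7, -0.1, -5.7]
grip_width: 0.0333
```

Run:
```python
from h import *
plan([.43,.15,.26],(1,0))
plan([.43,.15,.26])
```

```text
t 13.88 p [ 0.4253 -0.1843  0.2688] x [0.964 0.265 0.018] z [ 0.022 -0.012 -1.   ] f [ 1.7 -0.1 -5.7] w 0.0333 j [-0.41  0.13 -0.03  1.38 -0.    0.89]
turn 15.4 (j6 now 0.89) shift/60mm [ 0.076 -5.572  0.083]
t 13.88 p [ 0.4253 -0.1843  0.2688] x [0.964 0.265 0.018] z [ 0.022 -0.012 -1.   ] f [ 1.7 -0.1 -5.7] w 0.0333 j [-0.41  0.13 -0.03  1.38 -0.    0.89]
turn 0 (j6 now 0.89) shift/60mm [ 1.55  -5.353  0.083]
```

Call:
{"fn": "play_rows", "kwargs": {
  "deltas": [0, 0, 0, 0, 7.7, 0, 0, 0, 0, 7.7, 0, 0, -0.9, 0, 0, 0, 0, -0.95, 0, 0, 0, 0, -0.95, 0, 0, 0, 0, -0.95, 0, 0, 0, 0, -0.95, 0, 0, 0, 0.6, -0.4, 0, 0, 0, 0.7, 0, 0, 0, 0, 0.6, 0, 0.2, 0, 0, 0, 0, 0, 0]
}}

```text
clock: 15.25
eef_pos: [0.5369, 0.1357, 0.2597]
tool_rot: [1.0, -0.002, 0.01, 0.003]
ft_force: [-1.2, -1.1, -7.0]
grip_width: 0.0333
```

Run:
```python
from h import *
plan([.545,.15,.05],(1,0))
```

```text
t 15.25 p [0.5369 0.1357 0.2597] x [ 1.    -0.004  0.021] z [ 0.021 -0.007 -1.   ] f [-1.2 -1.1 -7. ] w 0.0333 j [ 0.25  0.32  0.19  1.42 -0.01  1.83]
turn -0.2 (j6 now 1.83) shift/60mm [ 0.063 -0.262  3.495]
```

Call:
{"fn": "play_rows", "kwargs": {
  "deltas": [0, 0.1, -0.2, 0.4, 0, 0, 0, 0, 0.7, 0, 0, 0, 0, 0.8, 0, 0, 0, 0, 0.8, 0, 0, 0, 0, 0.5, 0, 0, 0, 0, 0, 0]
}}

```text
clock: 16.0
eef_pos: [0.5423, 0.1469, 0.0662]
tool_rot: [1.0, -0.002, 0.009, 0.003]
ft_force: [-0.9, -0.5, -6.7]
grip_width: 0.0332
```

Run:
```python
from h import *
plan([.545,.15,.05],(1,0))
```

```text
t 16.0 p [0.5423 0.1469 0.0662] x [ 1.    -0.004  0.017] z [ 0.017 -0.005 -1.   ] f [-0.9 -0.5 -6.7] w 0.0332 j [ 0.27  0.47 -0.11  0.97 -0.01  1.84]
turn -0.2 (j6 now 1.84) shift/60mm [ 0.041 -0.052  0.27 ]
```

Call:
{"fn": "play_rows", "kwargs": {
  "deltas": [0, 0, 0, 0.2, 0, 0, 0, 0, 0.15, 0, 0, 0, 0, 0.05, 0, 1, 0, 0, 0, 0, 1, 0, 0, 0, 0, 1, 0, 0, 0, 0, 1, 0, 0, -0.5, 0, 1, 0, 0, -0.8, 0, 1, 0, 0, -0.9, 0, 1, 0, 0, -0.9, 0, 1, -0.5, 0, -0.3, 0, 1, -0.9, 0, 0, 0]
}}

```text
clock: 17.5
eef_pos: [0.4616, 0.15, 0.2613]
tool_rot: [1.0, -0.003, 0.022, -0.002]
ft_force: [-0.7, 0.3, -0.3]
grip_width: 0.0856
```

Call:
{"fn": "play_rows", "kwargs": {
  "deltas": [1, -0.5, 0.8, 0, 0, 1, 0, 0.95, 0, 0, 1, 0, 0.95, 0, 0, 1, 0, 0.95, 0, 0, 1, 0, 0.95, 0, 0, 1, 0, 0.9, 0, 0, 0, 0, 0, 0, 0, 0, 0, 0, 0, 0, 0, 0, 0, 0, 0]
}}

```text
clock: 18.62
eef_pos: [0.43, -0.1873, 0.267]
tool_rot: [0.999, 0.001, 0.032, -0.001]
ft_force: [-0.1, 0.5, -0.8]
grip_width: 0.0324
```

Run:
```python
from h import *
st()
t=cam('top');s=cam('scene')
A=cv2.resize(t['color'][135:300,195:400],None,fx=2.9,fy=2.9,interpolation=cv2.INTER_CUBIC)
B=cv2.resize(s['color'][100:320,300:470],None,fx=2.17,fy=2.17,interpolation=cv2.INTER_CUBIC)
cv2.imwrite('pics/c2.png',A);cv2.imwrite('pics/c2s.png',B); print(A.shape,B.shape)
```

```text
t 18.62 p [ 0.43   -0.1873  0.267 ] x [0.998 0.002 0.065] z [ 0.065  0.002 -0.998] f [-0.1  0.5 -0.8] w 0.0324 j [-0.43  0.12 -0.05  1.34  0.03  1.14]
(478, 594, 3) (477, 369, 3)
```

View pics/c2.png

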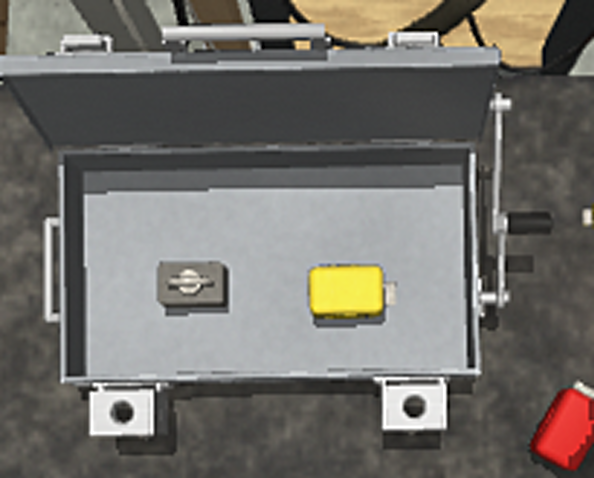

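Both kit items lie in the case: the weight at crop (192,285) and the tape at crop (346,290). The knob spans crop (505-551, 222). I'll triangulate the knob with the scene view.

Run:
```python
from h import *
t=load('top');s=load('scene')
for n,c,(u0,v0,u1,v1) in(('t',t,(368,200,392,222)),('s',s,(375,225,405,255))):
    g=c['color'][v0:v1,u0:u1].max(2); m=(g<45).astype(np.uint8)
    for k in cv2.findContours(m,0,2)[0]:
        if cv2.contourArea(k)>15: r=cv2.boundingRect(k); print(n,r[0]+u0,r[1]+v0,r[2:],cv2.contourArea(k))
f=lambda u,v:(195+u/2.9,135+v/2.9)
print('knob ends',onz(t,*f(508,222),.128),onz(t,*f(551,222),.128))
print('lower pivot',onz(t,*f(500,298),.08),'upper',onz(t,*f(500,103),.2))
print('keeper holes',onz(t,*f(122,412),.125),onz(t,*f(414,406),.125))
print('bar',onz(t,*f(243,33),.335),onz(t,*f(163,34),.335),onz(t,*f(324,32),.335))
print('rim inner',onz(t,*f(70,378),.095),onz(t,*f(472,373),.095))
B=s['color'][100:320,300:470];
```

```text
t 370 208 (15, 8) 18.0
s 382 237 (14, 11) 59.0
knob ends [ 0.5804558  -0.10697615  0.128     ] [ 0.57996708 -0.14099409  0.128     ]
lower pivot [ 0.52392468 -0.10365345  0.08      ] upper [ 0.66126067 -0.09604647  0.2       ]
keeper holes [0.43477865 0.19939136 0.125     ] [ 0.43627069 -0.03024014  0.125     ]
bar [0.6833159  0.08614425 0.335     ] [0.68342449 0.13933788 0.335     ] [0.68319753 0.0322977  0.335     ]
rim inner [0.46295263 0.24593999 0.095     ] [ 0.46242264 -0.07844597  0.095     ]
```

View pics/c2s.png

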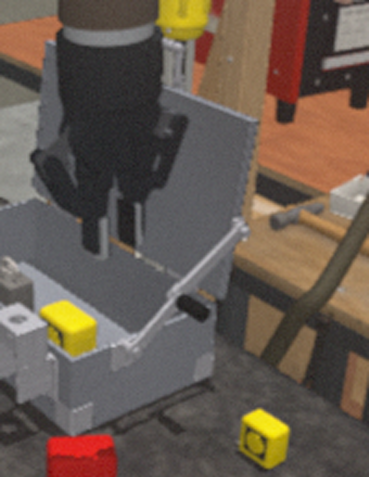

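The scene crop shows the knob at crop (194,306) and the stay locked, sloping up to the lid. Next I move above the knob with the fingers shut.

Run:
```python
from h import *
t=load('top');s=load('scene')
print(tri(t,(377.6,211.6),s,(389.4,241)))
plan([.573,-.132,.17],(1,0))
```

```text
(array([ 0.58085353, -0.12456724,  0.13383321]), np.float64(0.003762203914867677))
t 18.73 p [ 0.4301 -0.1871  0.267 ] x [0.998 0.002 0.065] z [ 0.064  0.002 -0.998] f [-1.   0.1  0.8] w 0.0159 j [-0.43  0.12 -0.05  1.34  0.03  1.14]
turn 0.1 (j6 now 1.14) shift/60mm [ 2.273 -0.915  1.768]
```

Call:
{"fn": "play_rows", "kwargs": {
  "deltas": [0, 0.4, -0.2, 0.2, 0, 0, 0.5, -0.2, 0.3, 0, 0, 0.5, -0.2, 0.3, 0, 0, 0.4, -0.2, 0.3, 0, 0, 0.3, -0.1, 0.3, 0, 0, 0.1, 0, 0.2, 0, 0, 0, 0, 0, 0]
}}

```text
clock: 19.6
eef_pos: [0.5728, -0.1226, 0.1788]
tool_rot: [0.999, 0.008, 0.033, -0.0]
ft_force: [-0.4, 0.5, -0.2]
grip_width: -0.0003
```

Run:
```python
from h import *
plan([.573,-.132,.145],(1,0))
```

```text
t 19.6 p [ 0.5728 -0.1226  0.1788] x [0.998 0.015 0.067] z [ 0.067  0.001 -0.998] f [-0.4  0.5 -0.2] w -0.0003 j [-0.22  0.39  0.07  1.19  0.02  1.34]
turn 0.9 (j6 now 1.34) shift/60mm [-0.034  0.158  0.562]
```

Call:
{"fn": "play_rows", "kwargs": {
  "deltas": [0, 0, 0.15, 0.2, 0, 0, 0, 0, 0.2, 0, 0, 0, 0, 0.2, 0, 0, 0, 0, 0.2, 0, 0, 0, 0, 0.2, 0, 0, 0, 0, 0.2, 0]
}}

```text
clock: 20.35
eef_pos: [0.5785, -0.1341, 0.1069]
tool_rot: [0.999, 0.006, 0.037, 0.001]
ft_force: [-0.8, 0.7, 8.0]
grip_width: -0.0002
```

Run:
```python
from h import *
plan([.573,-.132,.102],(1,0))
```

```text
t 20.35 p [ 0.5785 -0.1341  0.1069] x [0.997 0.013 0.073] z [ 0.073 -0.001 -0.997] f [-0.8  0.7  8. ] w -0.0002 j [-0.24  0.45 -0.03  1.02  0.02  1.32]
turn 0.7 (j6 now 1.32) shift/60mm [-0.098 -0.035  0.075]
```

Call:
{"fn": "play_rows", "kwargs": {
  "deltas": [0, 0, 0, 0.12, 0, 0, 0, 0, 0.1, 0, 0, 0, 0, 0, 0, 0, 0, 0, 0, 0]
}}

```text
clock: 20.85
eef_pos: [0.5797, -0.1339, 0.0927]
tool_rot: [0.999, 0.007, 0.037, 0.001]
ft_force: [-0.1, -0.7, 2.8]
grip_width: -0.0001
```

Run:
```python
from h import *
st()
t=cam('top');s=cam('scene')
A=cv2.resize(t['color'][130:300,195:400],None,fx=2.0,fy=2.0,interpolation=cv2.INTER_CUBIC)
B=cv2.resize(s['color'][100:300,300:470],None,fx=2.0,fy=2.0,interpolation=cv2.INTER_CUBIC)
H=max(A.shape[0],B.shape[0]); p=lambda i:cv2.copyMakeBorder(i,0,H-i.shape[0],0,0,0)
cv2.imwrite('pics/c3.png',np.hstack([p(A),p(B)]))
```

```text
t 20.85 p [ 0.5797 -0.1339  0.0927] x [0.997 0.013 0.074] z [ 0.074 -0.001 -0.997] f [-0.1 -0.7  2.8] w -0.0001 j [-0.24  0.46 -0.05  0.99  0.02  1.32]
```

View pics/c3.png

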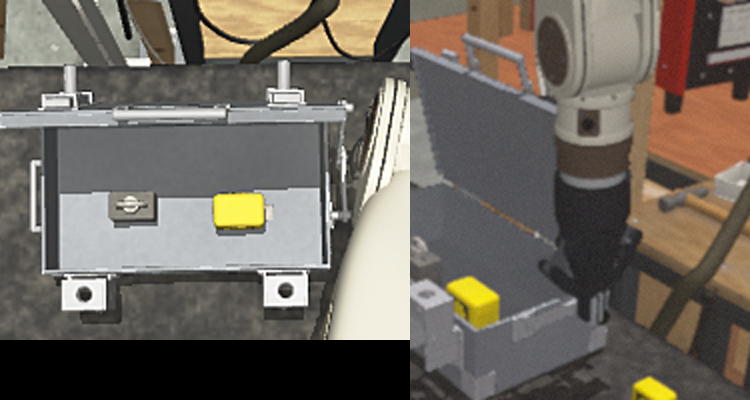

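The top crop shows the lid has come forward, with the bar at crop (170,113), so the knee is broken. I'll retract straight up and measure the bar.

Call:
{"fn": "play_rows", "kwargs": {
  "deltas": [0, 0, 0, -0.3, 0, 0, 0, 0.1, -0.6, 0, 0, 0, 0.2, -0.7, 0, 0, -0.3, 0.1, -0.9, 0, 0, -0.4, 0, -0.9, 0, 1, -0.6, 0, -0.7, 0, 1, -0.6, -0.6, -0.3, 0, 1, -0.3, -0.8, 0, 0, 1, 0, -0.4, 0, 0, 1, 0, 0, 0, 0]
}}

```text
clock: 22.2
eef_pos: [0.4232, -0.05, 0.3537]
tool_rot: [0.999, 0.006, 0.037, 0.0]
ft_force: [0.8, 0.2, 0.0]
grip_width: 0.0848
```

Run:
```python
from h import *
t=cam('top')
o,r=st()
# bar: bright elongated blob
C=t['color'][130:215,195:400]; g=cv2.cvtColor(C,cv2.COLOR_BGR2GRAY)
A=cv2.resize(C,None,fx=3.6,fy=3.6,interpolation=cv2.INTER_CUBIC)
cv2.imwrite('pics/c4.png',A)
m=(g>185).astype(np.uint8)
for k in cv2.findContours(m,0,2)[0]:
    if cv2.contourArea(k)>20: q=cv2.minAreaRect(k); p=(q[0][0]+195,q[0][1]+130); print(q, np.round(onz(t,*p,.337),4))
```

```text
t 22.25 p [ 0.4233 -0.0507  0.3536] x [0.997 0.011 0.074] z [ 0.074 -0.    -0.997] f [-0.8 -0.2  0.4] w 0.0855 j [-0.13  0.01  0.05  1.54  0.01  1.43]
((84.5, 56.5), (3.0, 55.0), 90.0) [0.6048 0.0853 0.337 ]
((26.705883026123047, 52.176475524902344), (14.067066192626953, 7.276068687438965), 14.03624439239502) [0.6147 0.1958 0.337 ]
((32.89592742919922, 41.39140319824219), (14.866067886352539, 17.220422744750977), 19.653823852539062) [0.6355 0.184  0.337 ]
((141.66177368164062, 43.602943420410156), (23.323806762695312, 14.57737922668457), 59.036251068115234) [ 0.6281 -0.0244  0.337 ]
((68.5, 30.5), (3.0, 11.0), 90.0) [0.6557 0.1156 0.337 ]
((153.67568969726562, 20.55405616760254), (6.5759596824646, 21.86506462097168), 80.53767395019531) [ 0.6727 -0.0483  0.337 ]
((177.88462829589844, 8.423076629638672), (29.396230697631836, 8.558396339416504), 7.125016689300537) [ 0.6957 -0.0953  0.337 ]
((119.73460388183594, 10.17387580871582), (42.38169479370117, 15.214986801147461), 11.768289566040039) [0.6939 0.0167 0.337 ]
((141.9467315673828, 2.086064338684082), (22.181255340576172, 4.16464376449585), 5.19442892074585) [ 0.7092 -0.0263  0.337 ]
```

View pics/c4.png

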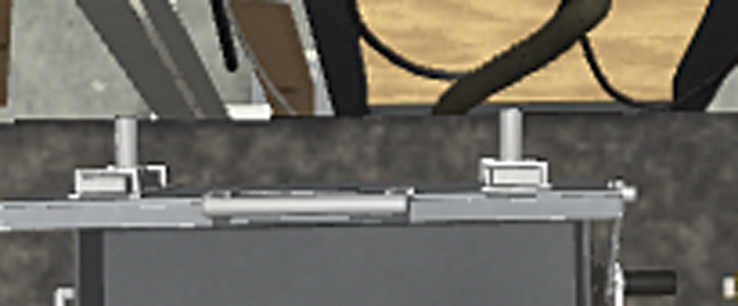

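Bar centre is at crop (305,205), so about x 0.604, y 0.085 and a lid angle near 1.36 rad. The bolt knobs are at the back, at crop (125,140) and (512,135).

Run:
```python
from h import *
plan([.604,.085,.40],(1,0))
```

```text
t 22.25 p [ 0.4233 -0.0507  0.3536] x [0.997 0.011 0.074] z [ 0.074 -0.    -0.997] f [-0.8 -0.2  0.4] w 0.0855 j [-0.13  0.01  0.05  1.54  0.01  1.43]
turn 0.6 (j6 now 1.43) shift/60mm [ 3.06  -2.261 -0.55 ]
```

Call:
{"fn": "play_rows", "kwargs": {
  "deltas": [1, 0, -0.4, -0.7, 0, 1, 0.3, -0.5, -0.3, 0, 1, 0.6, -0.6, 0, 0, 1, 0.6, -0.6, 0, 0, 1, 0.6, -0.3, 0, 0, 1, 0.5, 0, 0, 0, 1, 0.3, 0, 0, 0, 1, 0, 0, 0, 0]
}}

```text
clock: 23.25
eef_pos: [0.6005, 0.0911, 0.4211]
tool_rot: [0.999, 0.0, 0.033, 0.002]
ft_force: [0.4, 0.5, -0.1]
grip_width: 0.0851
```

Run:
```python
from h import *
plan([.604,.085,.31],(1,0))
```

```text
t 23.25 p [0.6005 0.0911 0.4211] x [0.998 0.001 0.066] z [ 0.066 -0.005 -0.998] f [ 0.4  0.5 -0.1] w 0.0851 j [ 0.16  0.45  0.8   1.85 -0.02  1.73]
turn 0.0 (j6 now 1.73) shift/60mm [-0.064  0.092  1.851]
```

Call:
{"fn": "play_rows", "kwargs": {
  "deltas": [1, -0.06, 0.09, 0.3, 0, 1, 0, 0, 0.45, 0, 1, 0, 0, 0.45, 0, 1, 0, 0, 0.4, 0, 1, 0, 0, 0.3, 0, 1, 0, 0, 0, 0]
}}

```text
clock: 24.0
eef_pos: [0.6021, 0.0791, 0.3026]
tool_rot: [0.999, -0.003, 0.032, 0.003]
ft_force: [-0.5, -0.4, -0.0]
grip_width: 0.0854
```

Run:
```python
from h import *
plan([.604,.085,.31],(1,0))
```

```text
t 24.0 p [0.6021 0.0791 0.3026] x [ 0.998 -0.005  0.064] z [ 0.064 -0.007 -0.998] f [-0.5 -0.4 -0. ] w 0.0854 j [ 0.14  0.4   0.4   1.52 -0.02  1.71]
turn -0.3 (j6 now 1.71) shift/60mm [ 0.039 -0.097 -0.121]
```

Call:
{"fn": "play_rows", "kwargs": {
  "deltas": [1, 0, 0, -0.12, 0, 0, 0, 0, 0, 0, 0, 0, 0, 0, 0, 0, 0, 0, 0, 0, 0, 0, 0, 0, 0, 0, 0, 0, 0, 0, 0, 0, 0, 0, 0, 0, 0, 0, 0, 0, 0, 0, 0, 0, 0]
}}

```text
clock: 25.12
eef_pos: [0.6028, 0.0787, 0.3146]
tool_rot: [0.999, -0.003, 0.035, 0.003]
ft_force: [0.0, -1.2, 0.9]
grip_width: 0.0087
```

```bash
cat >> h.py <<'E'
def arc(th1,n,hx=.653,hz=.098,Rr=.238,off=.019):
    """bar-angle now from TCP, rows to th1 in n steps"""
    o,r=st(); p=np.array(o['eef_pos'])-off*r[:,2]
    v=np.array([hx-p[0],p[2]-hz]); th=np.arctan2(v[1],v[0]); rad=np.linalg.norm(v)
    print('lid angle',round(th-.0126,3),'rad',round(rad,4))
    a=np.linspace(th,th1+.0126,n+1); q=np.c_[hx-Rr*np.cos(a),0*a,hz+Rr*np.sin(a)]; q[0]=[p[0],0,p[2]]
    for d in np.diff(q,axis=0): print(np.round(r.T@d/.06,2))
E
python3 - <<'E'
from h import *
arc(0,14)
E
```

```text
t 25.12 p [0.6028 0.0787 0.3146] x [ 0.997 -0.006  0.071] z [ 0.071 -0.006 -0.997] f [ 0.  -1.2  0.9] w 0.0087 j [ 0.14  0.39  0.43  1.54 -0.02  1.71]
lid angle 1.343 rad 0.2412
[-0.37  0.    0.12]
[-0.36  0.    0.11]
[-0.35  0.    0.14]
[-0.34  0.    0.18]
[-0.32  0.    0.21]
[-0.3   0.    0.24]
[-0.27 -0.    0.26]
[-0.25 -0.    0.29]
[-0.22 -0.    0.31]
[-0.19 -0.    0.33]
[-0.15 -0.    0.35]
[-0.12 -0.    0.36]
[-0.09 -0.    0.37]
[-0.05 -0.    0.38]
```

Call:
{"fn": "play_rows", "kwargs": {
  "deltas": [0, -0.33, 0, 0.06, 0, 0, -0.35, 0, 0.1, 0, 0, -0.35, 0, 0.14, 0]
}}

```text
clock: 25.5
eef_pos: [0.546, 0.0783, 0.2943]
tool_rot: [0.999, -0.003, 0.041, 0.003]
ft_force: [2.1, -0.5, 1.5]
grip_width: 0.0087
```

Run:
```python
from h import *
arc(0,12)
```

```text
t 25.5 p [0.546  0.0783 0.2943] x [ 0.997 -0.006  0.083] z [ 0.083 -0.007 -0.997] f [ 2.1 -0.5  1.5] w 0.0087 j [ 0.15  0.26  0.19  1.42 -0.02  1.73]
lid angle 1.091 rad 0.241
[-0.31  0.    0.2 ]
[-0.31  0.    0.18]
[-0.3   0.    0.21]
[-0.28  0.    0.23]
[-0.25 -0.    0.26]
[-0.23 -0.    0.28]
[-0.2 -0.   0.3]
[-0.17 -0.    0.32]
[-0.14 -0.    0.33]
[-0.11 -0.    0.34]
[-0.08 -0.    0.35]
[-0.05 -0.    0.36]
```

Going well: forces are small and the radius is constant.

Call:
{"fn": "play_rows", "kwargs": {
  "deltas": [0, -0.31, 0, 0.16, 0, 0, -0.3, 0, 0.19, 0, 0, -0.3, 0, 0.21, 0, 0, -0.28, 0, 0.24, 0]
}}

```text
clock: 26.0
eef_pos: [0.4794, 0.078, 0.242]
tool_rot: [0.999, -0.003, 0.046, 0.004]
ft_force: [3.3, 0.3, -2.3]
grip_width: 0.0087
```

Run:
```python
from h import *
arc(0,8,Rr=.240)
```

```text
t 26.0 p [0.4794 0.078  0.242 ] x [ 0.996 -0.006  0.093] z [ 0.093 -0.007 -0.996] f [ 3.3  0.3 -2.3] w 0.0087 j [ 0.18  0.14 -0.1   1.24 -0.02  1.75]
lid angle 0.736 rad 0.2394
[-0.27 -0.    0.25]
[-0.24 -0.    0.28]
[-0.21 -0.    0.3 ]
[-0.18 -0.    0.32]
[-0.15 -0.    0.33]
[-0.12 -0.    0.35]
[-0.09 -0.    0.36]
[-0.06 -0.    0.36]
```

Call:
{"fn": "play_rows", "kwargs": {
  "deltas": [0, -0.26, 0, 0.25, 0, 0, -0.24, 0, 0.27, 0, 0, -0.21, 0, 0.29, 0, 0, -0.17, 0, 0.3, 0]
}}

```text
clock: 26.5
eef_pos: [0.4346, 0.0777, 0.17]
tool_rot: [0.999, -0.003, 0.051, 0.004]
ft_force: [2.5, -0.7, -2.5]
grip_width: 0.0089
```

Run:
```python
from h import *
arc(0,6,Rr=.240)
```

```text
t 26.5 p [0.4346 0.0777 0.17  ] x [ 0.995 -0.006  0.102] z [ 0.102 -0.008 -0.995] f [ 2.5 -0.7 -2.5] w 0.0089 j [ 0.2   0.09 -0.35  1.03 -0.03  1.77]
lid angle 0.379 rad 0.2384
[-0.14 -0.    0.21]
[-0.1  -0.    0.23]
[-0.08 -0.    0.24]
[-0.07 -0.    0.24]
[-0.05 -0.    0.25]
[-0.04 -0.    0.25]
```

Call:
{"fn": "play_rows", "kwargs": {
  "deltas": [0, -0.12, 0, 0.24, 0, 0, -0.1, 0, 0.25, 0, 0, -0.08, 0, 0.25, 0, 0, -0.06, 0, 0.25, 0, 0, -0.04, 0, 0.2, 0]
}}

```text
clock: 27.12
eef_pos: [0.4192, 0.0776, 0.0948]
tool_rot: [0.999, -0.003, 0.054, 0.003]
ft_force: [0.9, 0.4, -0.6]
grip_width: 0.0089
```

Run:
```python
from h import *
arc(0,3,Rr=.240)
```

```text
t 27.12 p [0.4192 0.0776 0.0948] x [ 0.994 -0.005  0.108] z [ 0.108 -0.007 -0.994] f [ 0.9  0.4 -0.6] w 0.0089 j [ 0.2   0.14 -0.51  0.81 -0.03  1.78]
lid angle 0.054 rad 0.2364
[-0.07 -0.    0.06]
[-0.01 -0.    0.07]
[-0.01 -0.    0.07]
```

Call:
{"fn": "play_rows", "kwargs": {
  "deltas": [0, -0.03, 0, 0.12, 0, 0, 0, 0, 0.12, 0, 0, 0, 0, 0.1, 0, 0, 0, 0, 0.05, 0, 0, 0, 0, 0, 0]
}}

```text
clock: 27.75
eef_pos: [0.4192, 0.0779, 0.0893]
tool_rot: [0.998, -0.002, 0.058, 0.002]
ft_force: [2.7, 0.5, -6.9]
grip_width: 0.0089
```

Run:
```python
from h import *
arc(0,1,Rr=.240)
```

```text
t 27.75 p [0.4192 0.0779 0.0893] x [ 0.993 -0.004  0.117] z [ 0.117 -0.004 -0.993] f [ 2.7  0.5 -6.9] w 0.0089 j [ 0.2   0.14 -0.53  0.78 -0.03  1.78]
lid angle 0.03 rad 0.2363
[-0.08 -0.    0.11]
```

Run:
```python
from h import *
st()
s=cam('scene');w=cam('wrist')
A=cv2.resize(s['color'][150:330,230:450],None,fx=2.4,fy=2.4,interpolation=cv2.INTER_CUBIC)
B=cv2.resize(w['color'],None,fx=.42,fy=.42)
H=max(A.shape[0],B.shape[0]); p=lambda i:cv2.copyMakeBorder(i,0,H-i.shape[0],0,0,0)
C=np.hstack([p(A),p(B)]); print(C.shape); cv2.imwrite('pics/c5.png',C)
```

```text
t 27.75 p [0.4192 0.0779 0.0893] x [ 0.993 -0.004  0.117] z [ 0.117 -0.004 -0.993] f [ 2.7  0.5 -6.9] w 0.0089 j [ 0.2   0.14 -0.53  0.78 -0.03  1.78]
(432, 797, 3)
```

View pics/c5.png

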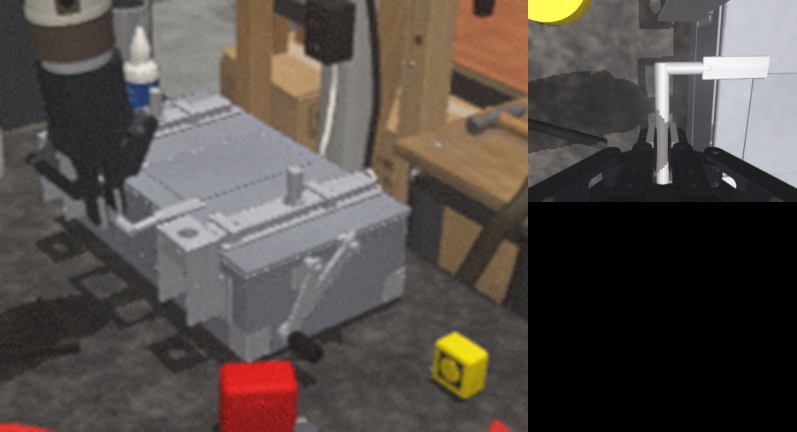

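Call:
{"fn": "play_rows", "kwargs": {
  "deltas": [0, 0, 0, 0.15, 0, 0, 0, 0, 0.15, 0, 0, 0, 0, 0.15, 0]
}}

```text
clock: 28.22
eef_pos: [0.4205, 0.079, 0.0796]
tool_rot: [0.998, -0.001, 0.06, 0.0]
ft_force: [-45.5, -6.9, 106.8]
grip_width: 0.0087
```

Run:
```python
from h import *
arc(0,1,Rr=.240)
```

```text
t 28.23 p [0.4205 0.079  0.0796] x [ 0.993 -0.003  0.12 ] z [ 0.12  -0.    -0.993] f [-45.5  -6.9 106.8] w 0.0087 j [ 0.2   0.16 -0.55  0.75 -0.02  1.78]
lid angle -0.01 rad 0.2348
[-0.08  0.   -0.05]
```

Hard contact, so the lid is shut. I'll relieve the force at once and then release.

Call:
{"fn": "play_rows", "kwargs": {
  "deltas": [0, 0, 0, -0.05, 0, 0, 0, 0, 0, 0, 0.3, 0, 0, 0, 0, 0.5, 0, 0, 0, 0, 0.5, 0, 0, 0, 0]
}}

```text
clock: 28.85
eef_pos: [0.4198, 0.079, 0.0817]
tool_rot: [0.998, -0.002, 0.059, 0.0]
ft_force: [0.2, -0.1, -1.0]
grip_width: 0.0428
```

Run:
```python
from h import *
st()
```

```text
t 28.85 p [0.4198 0.079  0.0817] x [ 0.993 -0.003  0.118] z [ 0.118 -0.    -0.993] f [ 0.2 -0.1 -1. ] w 0.0428 j [ 0.2   0.15 -0.54  0.76 -0.02  1.78]
```

Call:
{"fn": "play_rows", "kwargs": {
  "deltas": [0.5, 0, 0, -0.2, 0, 0.5, 0, 0, -0.4, 0, 0.5, 0, 0, -0.6, 0, 0.5, -0.2, 0, -0.9, 0, 0.5, -0.3, 0, -0.9, 0, 0.5, -0.8, 0, 0, 0, 0.5, 0, 0, 0, 0]
}}

```text
clock: 29.72
eef_pos: [0.3184, 0.0795, 0.261]
tool_rot: [0.998, -0.002, 0.06, -0.001]
ft_force: [1.3, 0.2, -0.0]
grip_width: 0.043
```

Run:
```python
from h import *
st()
t=cam('top')
A=cv2.resize(t['color'][170:310,200:375],None,fx=4,fy=4,interpolation=cv2.INTER_CUBIC)
cv2.imwrite('pics/c6.png',A)
```

```text
t 29.73 p [0.3184 0.0795 0.261 ] x [ 0.993 -0.004  0.12 ] z [ 0.12   0.001 -0.993] f [ 1.3  0.2 -0. ] w 0.043 j [ 0.27 -0.22 -0.39  1.28 -0.03  1.85]
```

View pics/c6.png

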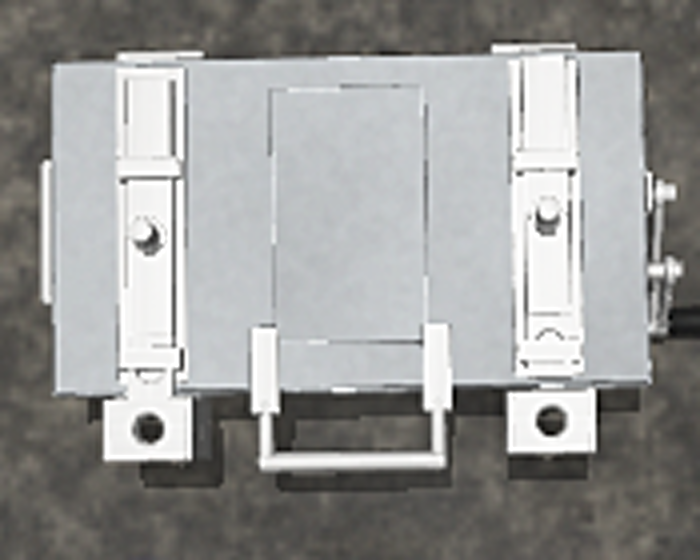

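The lid is shut. Crop positions: knob tops at (142,228) and (546,206), keeper holes at (148,428) and (551,421). The left bolt is already a little forward. I'll measure both.

Run:
```python
from h import *
t=load('top'); f=lambda u,v:(200+u/4,170+v/4)
kl,kr=onz(t,*f(142,228),.151),onz(t,*f(546,206),.151)
hl,hr=onz(t,*f(149,428),.125),onz(t,*f(552,421),.125)
print('knobs',np.round(kl,4),np.round(kr,4),'keep',np.round(hl,4),np.round(hr,4))
print('travel needed L,R',kl[0]-hl[0]-.0755,kr[0]-hr[0]-.0755)
print('bar',onz(t,*f(350,461),.101))
plan([kr[0],kr[1],.2],(1,0))
```

```text
knobs [0.5469 0.1987 0.151 ] [ 0.5561 -0.0286  0.151 ] keep [0.4349 0.199  0.125 ] [ 0.4357 -0.0308  0.125 ]
travel needed L,R 0.03649243246733204 0.044913390871988326
bar [0.41438117 0.0860113  0.101     ]
t 29.77 p [0.321 0.08  0.262] x [ 0.992 -0.004  0.123] z [ 0.123  0.002 -0.992] f [ 1.2  0.2 -0. ] w 0.0428 j [ 0.27 -0.21 -0.39  1.28 -0.03  1.85]
turn -0.2 (j6 now 1.85) shift/60mm [3.762 1.812 1.506]
```

Call:
{"fn": "play_rows", "kwargs": {
  "deltas": [0.5, 0.85, 0.4, 0.1, 0, 0.5, 0.85, 0.4, 0.1, 0, 0.5, 0.85, 0.4, 0.1, 0, 0.5, 0.85, 0.4, 0.1, 0, 0.5, 0, 0, 0, 0]
}}

```text
clock: 30.4
eef_pos: [0.5377, -0.0196, 0.2639]
tool_rot: [0.998, -0.001, 0.065, -0.002]
ft_force: [-0.4, 0.7, 0.8]
grip_width: 0.0428
```

Run:
```python
from h import *
plan([.556,-.029,.2],(1,0))
```

```text
t 30.4 p [ 0.5377 -0.0196  0.2639] x [ 0.992 -0.002  0.13 ] z [ 0.13   0.004 -0.992] f [-0.4  0.7  0.8] w 0.0428 j [-0.04  0.2   0.03  1.27  0.01  1.53]
turn -0.1 (j6 now 1.53) shift/60mm [0.165 0.161 1.095]
```

Call:
{"fn": "play_rows", "kwargs": {
  "deltas": [0.5, 0.15, 0.16, 0.3, 0, 0.5, 0, 0, 0.5, 0, 0.5, 0, 0, 0.4, 0, 0.5, 0, 0, 0, 0]
}}

```text
clock: 30.9
eef_pos: [0.5569, -0.0293, 0.1909]
tool_rot: [0.998, -0.001, 0.064, -0.002]
ft_force: [-1.0, 0.7, 0.1]
grip_width: 0.0426
```

Run:
```python
from h import *
plan([.556,-.029,.126],(1,0))
```

```text
t 30.9 p [ 0.5569 -0.0293  0.1909] x [ 0.992 -0.003  0.127] z [ 0.127  0.005 -0.992] f [-1.   0.7  0.1] w 0.0426 j [-0.06  0.28 -0.06  1.1   0.01  1.51]
turn -0.1 (j6 now 1.51) shift/60mm [-0.153 -0.     1.071]
```

Call:
{"fn": "play_rows", "kwargs": {
  "deltas": [0.5, -0.12, 0, 0.2, 0, 0.5, 0, 0, 0.4, 0, 0.5, 0, 0, 0.3, 0, 0.5, 0, 0, 0.15, 0, 0.5, 0, 0, 0, 0, 0, 0, 0, 0, 0, 0, 0, 0, 0, 0, 0, 0, 0, 0, 0, 0, 0, 0, 0, 0]
}}

```text
clock: 32.02
eef_pos: [0.5605, -0.028, 0.1347]
tool_rot: [0.998, -0.0, 0.069, -0.002]
ft_force: [0.3, -0.9, -0.9]
grip_width: 0.0119
```

Run:
```python
from h import *
plan([.556-.045,-.029,.126],(1,0))
```

```text
t 32.02 p [ 0.5605 -0.028   0.1347] x [ 0.991 -0.001  0.137] z [ 0.137  0.005 -0.991] f [ 0.3 -0.9 -0.9] w 0.0119 j [-0.06  0.32 -0.16  0.95  0.01  1.52]
turn -0.0 (j6 now 1.52) shift/60mm [-0.837  0.017  0.03 ]
```

Call:
{"fn": "play_rows", "kwargs": {
  "deltas": [0, -0.2, 0, -0.028, 0, 0, -0.2, 0, -0.028, 0, 0, -0.2, 0, -0.028, 0, 0, -0.15, 0, -0.02, 0, 0, 0, 0, 0, 0]
}}

```text
clock: 32.65
eef_pos: [0.5116, -0.0283, 0.1346]
tool_rot: [0.998, -0.001, 0.069, -0.002]
ft_force: [0.8, -1.0, -3.1]
grip_width: 0.012
```

Run:
```python
from h import *
plan([.5155,-.028,.1347],(1,0))
```

```text
t 32.65 p [ 0.5116 -0.0283  0.1346] x [ 0.991 -0.001  0.138] z [ 0.138  0.004 -0.99 ] f [ 0.8 -1.  -3.1] w 0.012 j [-0.06  0.23 -0.28  0.92  0.01  1.51]
turn -0.0 (j6 now 1.51) shift/60mm [ 0.065 -0.004  0.008]
```

Call:
{"fn": "play_rows", "kwargs": {
  "deltas": [0, 0.06, 0, 0.008, 0, 0, 0, 0, 0, 0, 0, 0, 0, 0, 0]
}}

```text
clock: 33.02
eef_pos: [0.5146, -0.0283, 0.1346]
tool_rot: [0.998, -0.001, 0.068, -0.002]
ft_force: [-2.4, -0.3, 0.2]
grip_width: 0.0116
```

Run:
```python
from h import *
plan([.5155,-.028,.1347],(1,0))
```

```text
t 33.02 p [ 0.5146 -0.0283  0.1346] x [ 0.991 -0.001  0.135] z [ 0.135  0.004 -0.991] f [-2.4 -0.3  0.2] w 0.0116 j [-0.06  0.24 -0.28  0.92  0.01  1.51]
turn -0.1 (j6 now 1.51) shift/60mm [ 0.016 -0.004 -0.   ]
```

Within 1 mm, so I release, go up and over to the left knob.

Call:
{"fn": "play_rows", "kwargs": {
  "deltas": [0.5, 0, 0, 0, 0, 0.5, 0, 0, 0, 0, 0.5, 0, 0, 0, 0, 0.5, 0, 0, -0.4, 0, 0.5, 0, 0, -0.7, 0, 0.5, 0.2, -0.5, -0.3, 0, 0.5, 0.25, -0.9, 0, 0, 0.5, 0.25, -0.9, 0, 0, 0.5, 0.2, -0.9, 0, 0, 0.5, 0, -0.5, 0, 0, 0.5, 0, 0, 0, 0]
}}

```text
clock: 34.4
eef_pos: [0.5639, 0.2004, 0.2333]
tool_rot: [0.997, -0.002, 0.075, -0.004]
ft_force: [-0.2, 0.8, -0.3]
grip_width: 0.0426
```

Run:
```python
from h import *
plan([.5495,.1987,.2],(1,0))
```

```text
t 34.4 p [0.5639 0.2004 0.2333] x [ 0.989 -0.005  0.15 ] z [ 0.15   0.007 -0.989] f [-0.2  0.8 -0.3] w 0.0426 j [ 0.37  0.32  0.11  1.22 -0.05  1.94]
turn -0.2 (j6 now 1.94) shift/60mm [-0.321  0.032  0.513]
```

Call:
{"fn": "play_rows", "kwargs": {
  "deltas": [0.5, -0.3, 0.03, 0.2, 0, 0.5, 0, 0, 0.3, 0, 0.5, 0, 0, 0, 0]
}}

```text
clock: 34.78
eef_pos: [0.5506, 0.1972, 0.2008]
tool_rot: [0.997, -0.003, 0.076, -0.003]
ft_force: [-0.3, -0.7, 0.9]
grip_width: 0.0425
```

Run:
```python
from h import *
plan([.5515,.1985,.132],(1,0))
```

```text
t 34.77 p [0.5506 0.1972 0.2008] x [ 0.989 -0.006  0.151] z [ 0.151  0.006 -0.989] f [-0.3 -0.7  0.9] w 0.0425 j [ 0.37  0.31  0.01  1.12 -0.05  1.94]
turn -0.3 (j6 now 1.94) shift/60mm [-0.159 -0.014  1.136]
```

Call:
{"fn": "play_rows", "kwargs": {
  "deltas": [0.5, -0.15, 0, 0.2, 0, 0.5, 0, 0, 0.4, 0, 0.5, 0, 0, 0.3, 0, 0.5, 0, 0, 0.2, 0, 0.5, 0, 0, 0, 0, 0, 0, 0, 0, 0, 0, 0, 0, 0, 0, 0, 0, 0, 0, 0, 0, 0, 0, 0, 0]
}}

```text
clock: 35.9
eef_pos: [0.555, 0.1948, 0.1389]
tool_rot: [0.997, -0.006, 0.079, -0.004]
ft_force: [0.6, -0.5, -1.9]
grip_width: 0.0113
```

Run:
```python
from h import *
o,r=st(); P=np.array(o['eef_pos'])
print(r.T@np.array([-.0365,0,0])/.06)
```

```text
t 35.9 p [0.555  0.1948 0.1389] x [ 0.987 -0.012  0.158] z [ 0.158  0.008 -0.987] f [ 0.6 -0.5 -1.9] w 0.0113 j [ 0.36  0.36 -0.1   0.97 -0.05  1.94]
[-0.60062107  0.00631313 -0.09635312]
```

Call:
{"fn": "play_rows", "kwargs": {
  "deltas": [0, -0.2, 0, -0.03, 0, 0, -0.2, 0, -0.03, 0, 0, -0.18, 0, -0.03, 0, 0, 0, 0, 0, 0, 0, 0, 0, 0, 0]
}}

```text
clock: 36.52
eef_pos: [0.5172, 0.1946, 0.139]
tool_rot: [0.997, -0.006, 0.08, -0.004]
ft_force: [1.9, -1.5, -4.4]
grip_width: 0.0111
```

Run:
```python
from h import *
st()
```

```text
t 36.52 p [0.5172 0.1946 0.139 ] x [ 0.987 -0.012  0.159] z [ 0.16   0.006 -0.987] f [ 1.9 -1.5 -4.4] w 0.0111 j [ 0.39  0.29 -0.19  0.94 -0.05  1.97]
```

Call:
{"fn": "play_rows", "kwargs": {
  "deltas": [0.5, 0, 0, 0, 0, 0.5, 0, 0, 0, 0, 0.5, 0, 0, 0, 0, 0.5, 0, 0, -0.4, 0, 0.5, 0, 0, -0.8, 0, 0.5, -0.2, 0.5, -0.4, 0, 0.5, -0.3, 0.9, 0, 0, 0.5, -0.3, 0.9, 0, 0, 0.5, -0.3, 0.9, 0, 0, 0.5, -0.3, 0.9, 0, 0, 0.5, -0.3, 0.9, 0, 0, 0.5, -0.3, 0.9, 0, 0]
}}

```text
clock: 38.02
eef_pos: [0.384, -0.1643, 0.2184]
tool_rot: [0.996, -0.0, 0.089, -0.004]
ft_force: [2.0, 0.5, -0.1]
grip_width: 0.0426
```

Call:
{"fn": "play_rows", "kwargs": {
  "deltas": [0.5, 0, 0.5, 0, -9.3, 0.5, 0, 0, 0, -9.3, 0.5, 0, 0, 0, -9.3, 0.5, 0, 0, 0, -9.3, 0.5, 0, 0, 0, -9.3, 0.5, 0, 0, 0, -9.3, 0.5, 0, 0, 0, 0]
}}

```text
clock: 38.9
eef_pos: [0.3832, -0.2014, 0.2206]
tool_rot: [0.876, 0.474, 0.081, 0.042]
ft_force: [-0.9, -0.1, -0.1]
grip_width: 0.0428
```

Run:
```python
from h import *
st()
t=cam('top'); w=cam('wrist')
C=t['color']
A=cv2.resize(C[250:300,220:250],None,fx=7,fy=7,interpolation=cv2.INTER_CUBIC)
B=cv2.resize(C[250:300,322:352],None,fx=7,fy=7,interpolation=cv2.INTER_CUBIC)
W=cv2.resize(w['color'],None,fx=.57,fy=.57)
p=lambda i:cv2.copyMakeBorder(i,0,max(0,365-i.shape[0]),0,3,0)
I=np.hstack([p(A),p(B),p(W)]); print(I.shape, W.shape); cv2.imwrite('pics/c7.png',I)
```

```text
t 38.9 p [ 0.3832 -0.2014  0.2206] x [0.537 0.837 0.102] z [ 0.182  0.003 -0.983] f [-0.9 -0.1 -0.1] w 0.0428 j [-0.55 -0.01 -0.33  1.1   0.1   0.03]
(365, 794, 3) (274, 365, 3)
```

View pics/c7.png

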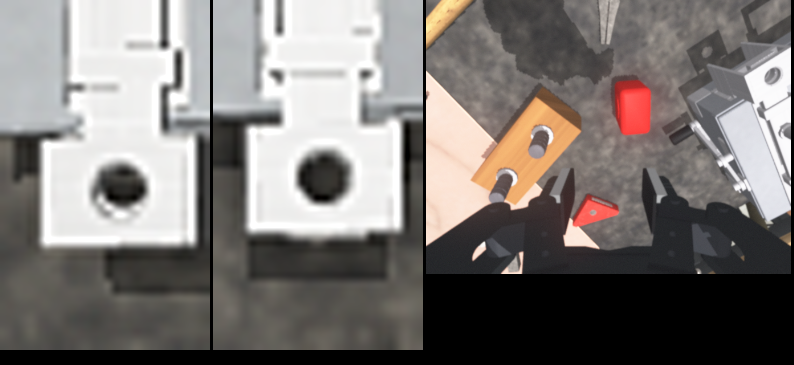

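The right bolt's hole is fully open, at crop (324,178). The left hole, at crop (119,190), shows a crescent at its front edge, so that bolt is about 3 mm short. I'll mend that before the pins.

Run:
```python
from h import *
t=load('top'); w=load('wrist')
for a,b,wt in(((442.1,300.6),(443.6,300.6),(194.7,266.7)),((474.5,291.5),(476.4,291.2),(130,337))):
    print(np.round(onz(t,*a,.063),4),np.round(onz(t,*b,.107),4),np.round(onz(w,*wt,.107),4))
    print(tri(t,b,w,wt))
# masks on keeper holes, full res
for n,(u0,v0,u1,v1) in(('L',(225,265,248,290)),('R',(326,263,348,288))):
    g=t['color'][v0:v1,u0:u1].min(2); print(n); print(g[6:,4:19])
plan([.5146,.1946,.2],(0,1))
```

```text
[ 0.3725 -0.28    0.063 ] [ 0.3742 -0.2735  0.107 ] [ 0.377  -0.2757  0.107 ]
(array([ 0.37449253, -0.27172933,  0.11539365]), np.float64(0.00025801277632644574))
[ 0.393  -0.3579  0.063 ] [ 0.3947 -0.3498  0.107 ] [ 0.3931 -0.3432  0.107 ]
(array([ 0.39561298, -0.35141508,  0.09758258]), np.float64(0.003106935702137603))
L
[[235 235 234 232 232 233 234 236 237 235 234 234 234 234 235]
 [234 234 235 236 237 243 247 238 240 252 245 240 238 238 238]
 [236 235 236 238 243 218 180 151 128 163 234 249 241 238 238]
 [234 234 235 240 235 119  94  64  31  46 110 235 246 237 236]
 [232 233 236 243 192  78  61  63  60  64  73 135 241 240 236]
 [236 238 241 236 140  66  41  40  42  43  37  69 236 246 240]
 [235 235 238 230 100 113  21  32  38  36  27  53 225 243 237]
 [233 233 236 239 133 222  55  14  24  21  39 161 237 240 237]
 [234 234 236 240 197 164 243 152 105 128 219 215 243 239 237]
 [233 233 234 237 237 171 150 241 255 209 196 240 237 235 235]
 [233 233 233 235 237 235 219 210 214 211 237 238 236 236 236]
 [230 230 231 231 232 234 233 232 232 233 236 234 235 234 234]
 [234 235 236 236 
[... 1126 characters left out ...]
35 235 235 236 240 242 243 243 240 240 237 237 236 237]
 [240 240 240 239 239 240 240 241 242 241 241 241 242 245 247]
 [255 255 255 254 252 250 250 250 251 253 253 234 237 239 221]
 [ 96  98 130 175 190 188 190 193 193 173 176 166 171 170  70]
 [ 36  30  41  60  66  69  93  91  64  56  58  59  61  64  30]
 [ 47  42  41  40  42  44  52  49  41  38  40  41  43  46  48]
 [ 46  46  45  47  49  54  59  58  53  50  48  47  50  55  54]
 [ 50  48  49  48  52  54  54  54  52  50  48  46  48  50  51]]
t 39.0 p [ 0.3832 -0.2014  0.2205] x [0.538 0.837 0.102] z [ 0.182  0.003 -0.983] f [0.1 0.1 0. ] w 0.0425 j [-0.55 -0.01 -0.33  1.1   0.1   0.03]
turn -33.2 (j6 now 0.03) shift/60mm [6.597 2.091 0.754]
```

Call:
{"fn": "play_rows", "kwargs": {
  "deltas": [0.5, 0, 0, -0.3, -8.3, 0.5, 0, 0, 0, -8.3, 0.5, 0, 0, 0, -8.3, 0.5, 0, 0, 0, -8.3, 0.5, 0.6, 0.1, 0, 0, 0.5, 0.9, 0.2, 0, 0, 0.5, 0.9, 0.3, 0, 0, 0.5, 0.9, 0.3, 0, 0, 0.5, 0.9, 0.3, 0, 0, 0.5, 0.9, 0.3, 0, 0, 0.5, 0.7, 0.3, 0, 0, 0.5, 0, 0, 0, 0]
}}

```text
clock: 40.5
eef_pos: [0.4904, 0.157, 0.2618]
tool_rot: [0.707, 0.7, 0.068, 0.067]
ft_force: [-0.4, -0.5, 0.4]
grip_width: 0.0427
```

Run:
```python
from h import *
plan([.5175,.1975,.135],(0,1))
```

```text
t 40.5 p [0.4904 0.157  0.2618] x [0.01  1.    0.003] z [ 0.19   0.002 -0.982] f [-0.4 -0.5  0.4] w 0.0427 j [ 0.35  0.12 -0.09  1.19 -0.06  0.35]
turn -0.6 (j6 now 0.35) shift/60mm [0.671 0.041 2.161]
```

Call:
{"fn": "play_rows", "kwargs": {
  "deltas": [0.5, 0.65, 0.04, 0, 0, 0.5, 0, 0, 0.4, 0, 0.5, 0, 0, 0.5, 0, 0.5, 0, 0, 0.5, 0, 0.5, 0, 0, 0.4, 0, 0.5, 0, 0, 0, 0]
}}

```text
clock: 41.25
eef_pos: [0.5129, 0.1925, 0.1538]
tool_rot: [0.712, 0.696, 0.067, 0.067]
ft_force: [-0.8, -0.1, 0.5]
grip_width: 0.0427
```

Run:
```python
from h import *
plan([.5175,.1975,.135],(0,1))
```

```text
t 41.25 p [0.5129 0.1925 0.1538] x [0.022 1.    0.003] z [ 0.189 -0.001 -0.982] f [-0.8 -0.1  0.5] w 0.0427 j [ 0.4   0.25 -0.21  0.94 -0.07  0.42]
turn -1.3 (j6 now 0.42) shift/60mm [0.084 0.017 0.322]
```

Call:
{"fn": "play_rows", "kwargs": {
  "deltas": [0.5, 0.08, 0.02, 0.15, -1.3, 0.5, 0, 0, 0.2, 0, 0.5, 0, 0, 0, 0, 0, 0, 0, 0, 0, 0, 0, 0, 0, 0, 0, 0, 0, 0, 0, 0, 0, 0, 0, 0]
}}

```text
clock: 42.12
eef_pos: [0.5198, 0.1999, 0.1357]
tool_rot: [0.703, 0.704, 0.07, 0.067]
ft_force: [0.7, 0.6, -2.4]
grip_width: 0.0112
```

Run:
```python
from h import *
o,r=st(); print(r.T@np.array([-.0035,0,0])/.06)
```

```text
t 42.12 p [0.5198 0.1999 0.1357] x [-0.002  1.     0.005] z [ 0.193  0.005 -0.981] f [ 0.7  0.6 -2.4] w 0.0112 j [ 0.41  0.28 -0.22  0.89 -0.07  0.4 ]
[ 0.00010646 -0.05723507 -0.01126559]
```

Call:
{"fn": "play_rows", "kwargs": {
  "deltas": [0, 0, -0.06, -0.01, 0, 0, 0, 0, 0, 0, 0, 0, 0, 0, 0]
}}

```text
clock: 42.5
eef_pos: [0.5161, 0.1999, 0.1357]
tool_rot: [0.703, 0.704, 0.071, 0.067]
ft_force: [2.0, 1.8, -3.7]
grip_width: 0.0111
```

Run:
```python
from h import *
st()
```

```text
t 42.5 p [0.5161 0.1999 0.1357] x [-0.002  1.     0.005] z [ 0.194  0.006 -0.981] f [ 2.   1.8 -3.7] w 0.0111 j [ 0.41  0.27 -0.23  0.88 -0.07  0.4 ]
```

Call:
{"fn": "play_rows", "kwargs": {
  "deltas": [0.5, 0, 0, 0, 0, 0.5, 0, 0, 0, 0, 0.5, 0, 0, 0, 0, 0.5, 0, 0, -0.4, 0, 0.5, 0, 0, -0.7, 0, 0.5, -0.5, -0.2, -0.4, 0, 0.5, -0.9, -0.3, 0, 0, 0.5, -0.9, -0.3, 0, 0, 0.5, -0.9, -0.3, 0, 0, 0.5, -0.9, -0.3, 0, 0, 0.5, -0.9, -0.3, 0, 0, 0.5, -0.9, -0.3, 0, 0]
}}

```text
clock: 44.0
eef_pos: [0.3821, -0.1622, 0.2056]
tool_rot: [0.7, 0.707, 0.074, 0.072]
ft_force: [1.2, -0.7, 0.0]
grip_width: 0.0428
```

Run:
```python
from h import *
plan([.36,-.276,.2],(0,1))
t=cam('top')
for n,(u0,v0,u1,v1) in(('L',(225,265,248,290)),):
    g=t['color'][v0:v1,u0:u1].min(2); print(n); print(g[6:22,4:19])
```

```text
t 44.0 p [ 0.3821 -0.1622  0.2056] x [-0.01   1.     0.001] z [ 0.206  0.003 -0.979] f [ 1.2 -0.7  0. ] w 0.0428 j [-0.47 -0.06 -0.42  1.03  0.1  -0.47]
turn 0.6 (j6 now -0.47) shift/60mm [-1.897 -0.38   0.01 ]
L
[[237 236 235 234 234 235 236 238 239 238 237 237 236 237 237]
 [236 236 236 237 239 245 249 239 241 253 246 242 239 239 239]
 [237 237 237 240 244 221 182 155 148 163 235 250 242 239 239]
 [236 236 237 242 236 121  87  58  40  46 111 236 247 239 237]
 [234 235 238 244 195  79  50  63  60  66  74 136 242 241 237]
 [237 239 242 238 145  71  43  43  42  44  38  71 238 247 241]
 [236 236 239 233 103  68  31  39  41  42  33  61 230 245 238]
 [235 235 238 244 131 108  44  35  41  39  33  84 244 243 239]
 [235 236 238 243 205 108  54  24  34  27  38 166 251 241 239]
 [234 235 235 240 243 180 107 132  58 106 199 249 243 237 237]
 [234 234 235 236 239 242 230 213 210 215 247 243 239 236 237]
 [232 231 231 233 234 236 237 237 238 238 238 235 235 235 236]
 [236 236 237 237 237 239 240 241 243 243 242 242 243 243 243]
 [254 254 254 254 254 255 255 255 240 240 239 239 239 240 241]
 [117 115 116 134 134 133 105 109  97  98 123 121 122 125 109]
 [ 79  71  76  77  78  73  31  36  37  38  48  49  50  52  47]]
```

Both holes are now clear. On to the pins.

Call:
{"fn": "play_rows", "kwargs": {
  "deltas": [0.5, -0.5, -0.1, 0, 0, 0.5, -0.6, -0.15, 0, 0, 0.5, -0.5, -0.1, 0, 0, 0.5, -0.2, 0, 0, 0, 0.5, 0, 0, 0, 0]
}}

```text
clock: 44.68
eef_pos: [0.3564, -0.2828, 0.2023]
tool_rot: [0.707, 0.7, 0.071, 0.075]
ft_force: [-0.4, 0.3, 0.3]
grip_width: 0.0427
```

Run:
```python
from h import *
plan([.374,-.276,.071],(0,1))
w=cam('wrist','w8.png'); print(ray(w,320,240)[0])
print(proj(w,[[.374,-.276,.063],[.374,-.276,.107],[.394,-.354,.107]]))
```

```text
t 44.67 p [ 0.3564 -0.2828  0.2023] x [ 0.01   1.    -0.005] z [ 0.205 -0.007 -0.979] f [-0.4  0.3  0.3] w 0.0427 j [-0.76  0.05 -0.32  1.05  0.14 -0.74]
turn -0.5 (j6 now -0.74) shift/60mm [ 0.128 -0.163  2.201]
[ 0.26180127 -0.27990182  0.32864226]
[[329.09757398 209.66931884]
 [330.21084574 239.0963905 ]
 [201.54707548 269.41454739]]
```

View pics/w8.png

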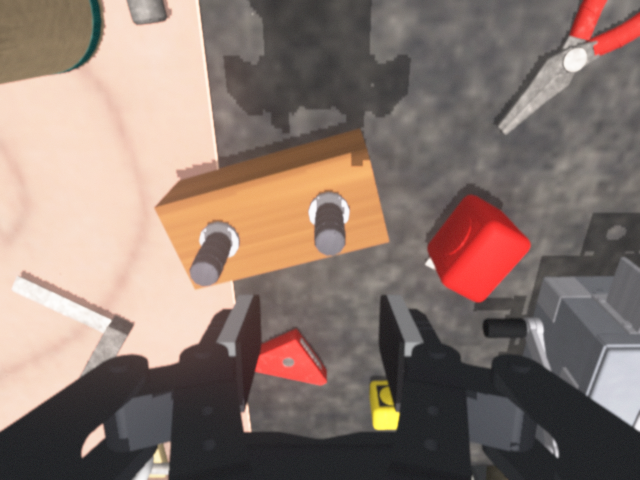

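Pin_0 has its collar at (330,210) and top at (330,242), which agrees with (0.374,-0.276). Pin_1's top is at (207,272). I'm descending on pin_0.

Call:
{"fn": "play_rows", "kwargs": {
  "deltas": [0.5, 0.12, -0.1, 0.2, -0.5, 0.5, 0, 0, 0.4, 0, 0.5, 0, 0, 0.5, 0, 0.5, 0, 0, 0.5, 0, 0.5, 0, 0, 0.3, 0, 0.5, 0, 0, 0, 0]
}}

```text
clock: 45.48
eef_pos: [0.3772, -0.2678, 0.0882]
tool_rot: [0.699, 0.708, 0.072, 0.075]
ft_force: [-0.7, 0.3, 1.2]
grip_width: 0.0429
```

Run:
```python
from h import *
plan([.378,-.276,.071],(0,1))
w=load('wrist'); print(onz(w,207,272,.107),onz(w,221,238,.063),onz(w,330,242,.107),onz(w,330,210,.063))
```

```text
t 45.48 p [ 0.3772 -0.2678  0.0882] x [-0.012  1.    -0.006] z [ 0.207 -0.003 -0.978] f [-0.7  0.3  1.2] w 0.0429 j [-0.7   0.18 -0.51  0.72  0.13 -0.71]
turn 0.7 (j6 now -0.71) shift/60mm [-0.136 -0.047  0.283]
[ 0.3958523  -0.35092834  0.107     ] [ 0.3948188  -0.35157395  0.063     ] [ 0.37590389 -0.27612142  0.107     ] [ 0.37424677 -0.27539062  0.063     ]
```

Call:
{"fn": "play_rows", "kwargs": {
  "deltas": [0.5, -0.13, -0.05, 0.12, 0, 0.5, 0, 0, 0.15, 0, 0.5, 0, 0, 0, 0, 0, 0, 0, 0, 0, 0, 0, 0, 0, 0, 0, 0, 0, 0, 0, 0, 0, 0, 0, 0, 0, 0, 0, 0, 0]
}}

```text
clock: 46.48
eef_pos: [0.379, -0.2764, 0.0734]
tool_rot: [0.698, 0.708, 0.072, 0.077]
ft_force: [0.8, -1.2, -1.0]
grip_width: 0.0175
```

Run:
```python
from h import *
st()
```

```text
t 46.48 p [ 0.379  -0.2764  0.0734] x [-0.013  1.    -0.008] z [ 0.21  -0.006 -0.978] f [ 0.8 -1.2 -1. ] w 0.0175 j [-0.72  0.21 -0.51  0.68  0.13 -0.72]
```

Gripped, with 17.5 mm measured on the 19 mm grip. I lift along world vertical, which in the tilted tool axes is y +0.21, z -0.98.

Call:
{"fn": "play_rows", "kwargs": {
  "deltas": [0, 0, 0.06, -0.29, 0, 0, 0, 0.1, -0.49, 0, 0, 0, 0.1, -0.49, 0, 0, 0, 0.1, -0.49, 0, 0, 0, 0.1, -0.49, 0, 0, 0, 0.06, -0.29, 0, 0, 0, 0, 0, 0]
}}

```text
clock: 47.35
eef_pos: [0.3767, -0.2748, 0.2328]
tool_rot: [0.699, 0.708, 0.072, 0.077]
ft_force: [0.2, 0.1, -1.4]
grip_width: 0.0171
```

Run:
```python
from h import *
plan([.44,-.03,.22])
```

```text
t 47.35 p [ 0.3767 -0.2748  0.2328] x [-0.012  1.    -0.008] z [ 0.208 -0.005 -0.978] f [ 0.2  0.1 -1.4] w 0.0171 j [-0.72  0.04 -0.24  1.12  0.13 -0.72]
turn 0 (j6 now -0.72) shift/60mm [4.069 1.043 0.407]
```

Call:
{"fn": "play_rows", "kwargs": {
  "deltas": [0, 0.3, 0.08, 0, 0, 0, 0.5, 0.12, 0, 0, 0, 0.6, 0.15, 0, 0, 0, 0.6, 0.15, 0.05, 0, 0, 0.6, 0.15, 0.05, 0, 0, 0.6, 0.15, 0.05, 0, 0, 0.4, 0.1, 0.05, 0, 0, 0.2, 0.05, 0, 0, 0, 0, 0, 0, 0]
}}

```text
clock: 48.48
eef_pos: [0.4285, -0.0385, 0.2202]
tool_rot: [0.7, 0.707, 0.068, 0.07]
ft_force: [1.2, -0.4, -0.2]
grip_width: 0.0175
```

Run:
```python
from h import *
o,r=st(); plan([.44,-.0306,.21],(0,1))
w=cam('wrist','w9.png')
P=np.array(o['eef_pos'])-[.004,-.0006,.0154]
print('pin pred px: origin,tip,top',proj(w,[P,P-[0,0,.052],P+[0,0,.049]]).round(1).tolist())
print('keeper pred',proj(w,[[.4357,-.0308,.125]]))
```

```text
t 48.48 p [ 0.4285 -0.0385  0.2202] x [-0.01   1.    -0.003] z [ 0.194 -0.001 -0.981] f [ 1.2 -0.4 -0.2] w 0.0175 j [-0.1  -0.04 -0.37  1.06  0.02 -0.11]
t 48.48 p [ 0.4285 -0.0385  0.2202] x [-0.01   1.    -0.003] z [ 0.194 -0.001 -0.981] f [ 1.2 -0.4 -0.2] w 0.0175 j [-0.1  -0.04 -0.37  1.06  0.02 -0.11]
turn 0.6 (j6 now -0.11) shift/60mm [0.131 0.155 0.204]
pin pred px: origin,tip,top [[318.1, 282.3], [318.8, 227.3], [317.0, 371.9]]
keeper pred [[331.22790233 225.03458893]]
```

View pics/w9.png

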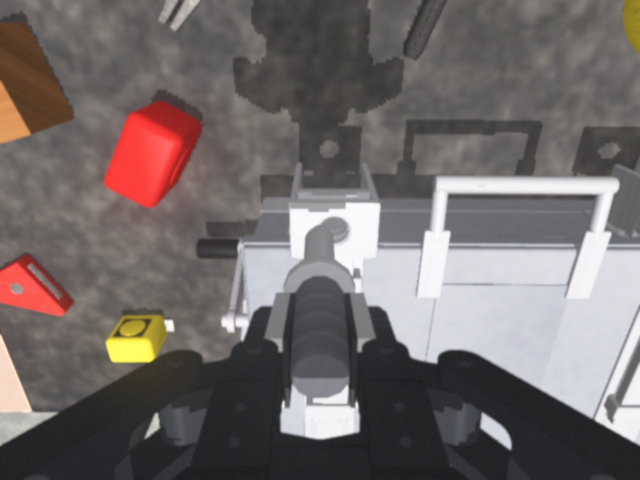

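The pin tip is at (319,226), as predicted. The keeper hole shows at about (335,230). I'll measure it in the wrist view.

Run:
```python
from h import *
w=load('wrist'); g=w['color'].mean(2)
print(g[210:250:2,318:358:2].astype(int))
for p in((335,230),(337,230),(290,205),(380,205)): print(p,np.round(onz(w,*p,.125),4))
```

```text
[[165 165 166 165 165 201 244 245 245 245 245 245 245 245 248 249 249 249
  249 249]
 [228 229 228 229 227 236 248 249 249 249 249 249 249 249 249 249 249 249
  249 249]
 [250 250 250 250 250 250 249 248 248 248 249 250 250 250 250 250 250 250
  250 250]
 [250 250 250 250 245 237 222 212 206 212 223 236 245 250 250 250 250 250
  250 250]
 [250 250 248 234 202 170 153 147 143 148 153 172 197 237 248 250 250 250
  250 250]
 [250 248 228 180 151 141 137 139 139 140 140 142 152 189 231 248 250 250
  250 250]
 [249 230 178 144 139 138 140 141 139 140 140 140 142 145 192 235 249 250
  250 250]
 [217 176 140 137 137 139 139 139 137 139 138 140 135 136 153 213 246 250
  250 250]
 [135 133 132 133 135 137 137 138 139 140 139 136 138 137 144 196 236 250
  250 250]
 [134 136 136 134 131 137 138 138 137 140 141 143 141 131 156 191 226 248
  250 250]
 [134 136 136 135 132 134 141 147 148 147 146 145 134 135 156 176 224 248
  250 250]
 [135 136 137 139 135 132 134 140 143 144 142 139 142 154 154 183 228 249
  251 251]
 [135 138 138 139 132 133 130 133 142 144 148 155 159 160 151 198 233 250
  250 250]
 [134 136 139 137 133 133 129 129 155 160 164 165 158 146 166 214 239 249
  249 250]
 [136 138 138 139 134 131 130 130 163 167 160 152 142 164 206 223 246 249
  249 249]
 [136 138 140 141 134 133 130 126 143 147 145 148 174 209 219 243 249 249
  249 249]
 [136 139 138 140 135 131 129 126 152 172 182 202 217 230 242 249 249 250
  250 250]
 [135 136 140 139 135 132 130 130 197 222 224 229 233 247 249 250 250 250
  249 249]
 [136 137 138 139 137 133 131 132 216 240 243 248 249 250 250 250 250 250
  250 250]
 [136 137 142 140 136 134 131 131 221 247 249 249 249 249 249 248 249 248
  249 249]]
(335, 230) [ 0.4388 -0.0286  0.125 ]
(337, 230) [ 0.4388 -0.0274  0.125 ]
(290, 205) [ 0.4236 -0.0542  0.125 ]
(380, 205) [ 0.4231 -0.0038  0.125 ]
```

Run:
```python
from h import *
plan([.4418,-.030,.2],(0,1))
```

```text
t 48.52 p [ 0.4283 -0.0389  0.2202] x [-0.009  1.    -0.003] z [ 0.193 -0.002 -0.981] f [-0.9  0.2 -0.8] w 0.0173 j [-0.1  -0.04 -0.37  1.06  0.02 -0.11]
turn 0.5 (j6 now -0.11) shift/60mm [0.149 0.155 0.373]
```

Call:
{"fn": "play_rows", "kwargs": {
  "deltas": [0, 0.14, 0.22, 0.05, 0, 0, 0, 0, 0, 0, 0, 0, -0.04, 0.2, 0, 0, 0, 0, 0, 0]
}}

```text
clock: 49.02
eef_pos: [0.4426, -0.0321, 0.2063]
tool_rot: [0.702, 0.706, 0.067, 0.07]
ft_force: [-1.0, 1.3, -1.2]
grip_width: 0.0174
```

Run:
```python
from h import *
plan([.4418,-.030,.2],(0,1))
```

```text
t 49.02 p [ 0.4426 -0.0321  0.2063] x [-0.005  1.    -0.004] z [ 0.193 -0.003 -0.981] f [-1.   1.3 -1.2] w 0.0174 j [-0.08 -0.01 -0.37  1.02  0.01 -0.09]
turn 0.3 (j6 now -0.09) shift/60mm [ 0.036 -0.033  0.1  ]
```

Call:
{"fn": "play_rows", "kwargs": {
  "deltas": [0, 0.035, -0.04, 0.14, 0, 0, 0, -0.03, 0.15, 0, 0, 0, -0.03, 0.15, 0, 0, 0, 0, 0, 0]
}}

```text
clock: 49.52
eef_pos: [0.4413, -0.0302, 0.177]
tool_rot: [0.702, 0.705, 0.067, 0.07]
ft_force: [-0.1, 0.5, -1.0]
grip_width: 0.017
```

Run:
```python
from h import *
plan([.4418,-.030,.16],(0,1))
```

```text
t 49.52 p [ 0.4413 -0.0302  0.177 ] x [-0.004  1.    -0.004] z [ 0.193 -0.003 -0.981] f [-0.1  0.5 -1. ] w 0.017 j [-0.08  0.01 -0.43  0.94  0.01 -0.08]
turn 0.3 (j6 now -0.08) shift/60mm [ 0.005 -0.047  0.279]
```

The tip is 15 mm into the hole with no resistance, so I continue.

Call:
{"fn": "play_rows", "kwargs": {
  "deltas": [0, 0, -0.02, 0.15, 0, 0, 0, -0.03, 0.15, 0, 0, 0, -0.03, 0.15, 0, 0, 0, 0, 0, 0]
}}

```text
clock: 50.02
eef_pos: [0.4415, -0.0303, 0.1474]
tool_rot: [0.702, 0.705, 0.067, 0.069]
ft_force: [-1.1, 0.7, -0.9]
grip_width: 0.0172
```

Run:
```python
from h import *
plan([.4418,-.030,.1395],(0,1))
```

```text
t 50.02 p [ 0.4415 -0.0303  0.1474] x [-0.004  1.    -0.004] z [ 0.192 -0.003 -0.981] f [-1.1  0.7 -0.9] w 0.0172 j [-0.08  0.04 -0.48  0.85  0.01 -0.08]
turn 0.3 (j6 now -0.08) shift/60mm [ 0.006 -0.02   0.13 ]
```

Call:
{"fn": "play_rows", "kwargs": {
  "deltas": [0, 0, -0.02, 0.1, 0, 0, 0, -0.005, 0.04, 0, 0, 0, 0, 0, 0]
}}

```text
clock: 50.4
eef_pos: [0.4422, -0.0305, 0.1406]
tool_rot: [0.702, 0.705, 0.068, 0.07]
ft_force: [0.7, -0.8, -0.9]
grip_width: 0.0176
```

Run:
```python
from h import *
plan([.4418,-.030,.1395],(0,1))
```

```text
t 50.4 p [ 0.4422 -0.0305  0.1406] x [-0.004  1.    -0.004] z [ 0.194 -0.003 -0.981] f [ 0.7 -0.8 -0.9] w 0.0176 j [-0.08  0.05 -0.49  0.83  0.01 -0.08]
turn 0.3 (j6 now -0.08) shift/60mm [ 0.008 -0.01   0.016]
```

Call:
{"fn": "play_rows", "kwargs": {
  "deltas": [0, 0, -0.01, 0.05, 0, 0, 0, 0, 0, 0, 0.5, 0, 0, 0, 0, 0.5, 0, 0, 0, 0, 0.5, 0, 0, 0, 0, 0.5, 0, 0.04, -0.3, 0, 0.5, 0, 0.1, -0.6, 0, 0.5, 0, 0, -0.8, 0, 0.5, -0.5, 0, -0.2, 0, 0.5, -0.8, 0, 0, 0, 0.5, -0.8, 0, 0, 0, 0.5, -0.8, 0, 0, 0]
}}

```text
clock: 51.9
eef_pos: [0.4308, -0.2061, 0.2574]
tool_rot: [0.699, 0.708, 0.069, 0.072]
ft_force: [0.1, 0.6, 0.1]
grip_width: 0.043
```

Run:
```python
from h import *
plan([.3993,-.351,.2],(0,1))
t=cam('top')
print(t['color'][262:290,326:350].min(2))
P=np.array([.4375,-.0297,.125])
print('pred top-cam px grip top/collar', proj(t,[P+[0,0,.049],P+[0,0,.005]]))
```

```text
t 51.9 p [ 0.4308 -0.2061  0.2574] x [-0.013  1.    -0.005] z [ 0.198 -0.003 -0.98 ] f [0.1 0.6 0.1] w 0.043 j [-0.51  0.05 -0.18  1.17  0.09 -0.51]
turn 0.8 (j6 now -0.51) shift/60mm [-2.412 -0.704  0.84 ]
[[176 171 133 255 251 241 250 240 241 237 237 238 238 239 238 238 245 208
  251 255 166 172 171 171]
 [177 172 180 255 255 252 246 238 239 236 235 237 237 237 237 239 246 150
  187 164 171 174 172 172]
 [179 176 175 196 187 190 250 238 239 236 235 236 236 237 236 239 242 137
  175 173 180 179 181 183]
 [185 177 172 168 163 168 255 240 239 236 235 237 237 237 237 239 243 110
  139 141 138 125  93  93]
 [102  87  84  80  72 101 255 240 238 236 235 237 237 237 237 240 243 101
  134 133 130 147 129 154]
 [ 53  70  64  71  65  94 255 241 239 238 237 232 231 229 228 230 231 131
  130 142 169 242 204  54]
 [ 93 255 222 249 246 240 242 237 236 236 236 236 236 238 239 240 241 240
  242 241 240 239 255  18]
 [ 92 255 217 240 238 237 235 236 235 222 247 254 255 251 207 195 240 238
  237 237 237 232 255  18]
 [ 91 255 237 236 236 237 236 193 222 253 255 157 161 177 210 250 188 242
  239 238 2
[... 1326 characters left out ...]
5]
 [ 70  33  37  35  34  29  38  57  59  60  60  59  57  54  56  57  59  63
   29  29  32  68  60  56]
 [ 78  45  48  48  47  42  38  40  42  45  45  45  42  38  38  39  42  45
   47  46  44  73  67  67]
 [ 79  47  50  47  46  43  43  46  49  53  56  58  53  49  47  46  49  53
   52  51  45  73  71  74]
 [ 80  47  50  48  48  48  47  46  51  51  54  52  49  49  46  44  46  48
   50  49  48  81  75  71]
 [ 80  45  47  48  49  47  48  47  50  49  47  44  45  46  44  41  42  43
   46  48  51  87  77  71]
 [ 75  44  46  48  49  48  47  44  44  43  44  41  43  42  41  40  40  39
   42  43  46  84  78  76]]
pred top-cam px grip top/collar [[338.23614673 274.23533178]
 [337.58379396 274.44043749]]
```

Pin_0 stands in the right keeper, with its grip seen at (338.5,274) and predicted at (338.2,274.2). Next is pin_1.

Call:
{"fn": "play_rows", "kwargs": {
  "deltas": [0.5, -0.5, -0.15, 0, 0.8, 0.5, -0.6, -0.18, 0.2, 0, 0.5, -0.6, -0.18, 0.2, 0, 0.5, -0.5, -0.15, 0.2, 0, 0.5, -0.2, 0, 0.1, 0, 0.5, 0, 0, 0, 0]
}}

```text
clock: 52.7
eef_pos: [0.3992, -0.3616, 0.2061]
tool_rot: [0.707, 0.7, 0.068, 0.072]
ft_force: [0.4, 0.2, -1.1]
grip_width: 0.0428
```

Run:
```python
from h import *
plan([.3993,-.351,.072],(0,1))
w=cam('wrist'); print(proj(w,[[.3953,-.351,.107],[.3953,-.351,.063]]))
g=w['color'].mean(2)
u,v=proj(w,[[.3953,-.351,.107]])[0].astype(int); print(g[v-30:v+30:4,u-40:u+40:4].astype(int))
```

```text
t 52.7 p [ 0.3992 -0.3616  0.2061] x [ 0.01   1.    -0.005] z [ 0.197 -0.007 -0.98 ] f [ 0.4  0.2 -1.1] w 0.0428 j [-0.81  0.22 -0.11  1.1   0.14 -0.79]
turn -0.5 (j6 now -0.79) shift/60mm [ 0.192 -0.439  2.19 ]
[[336.85307091 203.65142904]
 [334.80871596 179.01902443]]
[[148 147 149 147 153 182 138 102  72  69  74 119 145 228 134 147 145 146
  145 143]
 [148 151 152 152 209 185  93  72  73  70  70  70 130 238 155 146 141 141
  142 141]
 [152 150 149 148 232 204  70  70  72  72  72  68  90 238 174 141 140 139
  139 139]
 [147 148 148 147 225 213  69  73  71  72  68  71  72 235 156 140 140 143
  147 149]
 [149 153 152 152 204 196  67  76  73  70  71  73  67 228 152 150 150 148
  146 143]
 [150 149 147 143 148 160  77  75  88  96  95  73  68 148 148 143 144 145
  143 141]
 [147 145 144 144 150 114  76 121 131 132 134 123  88 107 144 143 141 139
  137 141]
 [149 153 154 154 155 122 112 136 134 134 136 130 122 102 140 142 140 146
  145 144]
 [156 155 150 149 150 124 125 133 132 134 130 129 127 111 146 145 146 146
  147 146]
 [151 153 151 153 149 134 128 128 127 132 128 128 126 118 147 146 144 145
  144 142]
 [153 150 147 147 148 148 121 125 126 129 123 126 119 144 147 145 144 144
  144 144]
 [148 151 152 151 150 149 143 122 121 122 122 121 139 146 148 146 147 145
  145 144]
 [152 151 150 150 148 149 149 149 138 135 139 147 147 145 146 144 134 116
  101  95]
 [150 151 150 150 149 150 152 150 148 149 146 146 136 117  96  90  89  86
   93  95]
 [153 151 153 150 151 148 149 146 140 124 109  98  95  88  84  87  90  88
   92  96]]
```

Run:
```python
from h import *
w=load('wrist'); P=onz(w,333,208,.107); print(P)
plan([P[0]+.0035,P[1],.072],(0,1))
```

```text
[ 0.39794479 -0.35318277  0.107     ]
t 52.75 p [ 0.3992 -0.3611  0.2064] x [ 0.009  1.    -0.005] z [ 0.197 -0.007 -0.98 ] f [ 0.1 -0.3 -0.1] w 0.0427 j [-0.81  0.22 -0.11  1.1   0.14 -0.79]
turn -0.5 (j6 now -0.79) shift/60mm [ 0.148 -0.406  2.202]
```

Call:
{"fn": "play_rows", "kwargs": {
  "deltas": [0.5, 0.14, -0.4, 0.1, -0.5, 0.5, 0, 0, 0.4, 0, 0.5, 0, 0, 0.5, 0, 0.5, 0, 0, 0.5, 0, 0.5, 0, 0, 0.3, 0, 0.5, 0, 0, 0, 0]
}}

```text
clock: 53.5
eef_pos: [0.4024, -0.3478, 0.0987]
tool_rot: [0.7, 0.707, 0.069, 0.076]
ft_force: [-0.3, -0.2, 0.3]
grip_width: 0.0428
```

Run:
```python
from h import *
plan([.401,-.353,.072],(0,1))
```

```text
t 53.5 p [ 0.4024 -0.3478  0.0987] x [-0.01   1.    -0.012] z [ 0.205 -0.009 -0.979] f [-0.3 -0.2  0.3] w 0.0428 j [-0.79  0.29 -0.31  0.81  0.14 -0.79]
turn 0.7 (j6 now -0.79) shift/60mm [-0.083 -0.113  0.431]
```

Call:
{"fn": "play_rows", "kwargs": {
  "deltas": [0.5, -0.08, -0.11, 0.12, 0, 0.5, 0, 0, 0.18, 0, 0.5, 0, 0, 0.14, 0, 0.5, 0, 0, 0, 0, 0, 0, 0, 0, 0, 0, 0, 0, 0, 0, 0, 0, 0, 0, 0, 0, 0, 0, 0, 0, 0, 0, 0, 0, 0]
}}

```text
clock: 54.62
eef_pos: [0.4027, -0.3539, 0.0731]
tool_rot: [0.699, 0.707, 0.069, 0.079]
ft_force: [1.0, -0.6, -1.1]
grip_width: 0.0178
```

Run:
```python
from h import *
st()
```

```text
t 54.62 p [ 0.4027 -0.3539  0.0731] x [-0.01   1.    -0.015] z [ 0.208 -0.013 -0.978] f [ 1.  -0.6 -1.1] w 0.0178 j [-0.8   0.33 -0.34  0.74  0.14 -0.8 ]
```

Call:
{"fn": "play_rows", "kwargs": {
  "deltas": [0, 0, 0.06, -0.29, 0, 0, 0, 0.1, -0.49, 0, 0, 0, 0.1, -0.49, 0, 0, 0, 0.1, -0.49, 0, 0, 0, 0.12, -0.6, 0, 0, 0, 0.12, -0.6, 0, 0, 0, 0.06, -0.29, 0, 0, 0, 0, 0, 0]
}}

```text
clock: 55.62
eef_pos: [0.4001, -0.3503, 0.2772]
tool_rot: [0.699, 0.707, 0.069, 0.078]
ft_force: [-0.7, 0.5, -1.5]
grip_width: 0.0172
```

Run:
```python
from h import *
plan([.40,.19,.265])
```

```text
t 55.62 p [ 0.4001 -0.3503  0.2772] x [-0.01   1.    -0.014] z [ 0.206 -0.012 -0.979] f [-0.7  0.5 -1.5] w 0.0172 j [-0.8   0.16  0.01  1.26  0.14 -0.8 ]
turn 0 (j6 now -0.80) shift/60mm [9.007 0.073 0.092]
```

Call:
{"fn": "play_rows", "kwargs": {
  "deltas": [0, 0.4, 0, 0, 0, 0, 0.7, 0, 0, 0, 0, 0.8, 0, 0, 0, 0, 0.9, 0, 0, 0, 0, 0.9, 0, 0, 0, 0, 0.9, 0, 0, 0, 0, 0.9, 0, 0, 0, 0, 0.9, 0, 0, 0, 0, 0.9, 0, 0, 0, 0, 0.7, 0, 0, 0, 0, 0.4, 0, 0, 0, 0, 0, 0, 0, 0]
}}

```text
clock: 57.12
eef_pos: [0.3883, 0.1687, 0.2553]
tool_rot: [0.701, 0.707, 0.063, 0.07]
ft_force: [-0.1, -0.1, -0.5]
grip_width: 0.018
```

Run:
```python
from h import *
plan([.437,.20,.22],(0,1))
```

```text
t 57.12 p [0.3883 0.1687 0.2553] x [-0.008  1.    -0.011] z [ 0.188 -0.009 -0.982] f [-0.1 -0.1 -0.5] w 0.018 j [ 0.48 -0.05 -0.28  1.18 -0.09  0.46]
turn 0.6 (j6 now 0.46) shift/60mm [0.528 0.687 0.725]
```

Call:
{"fn": "play_rows", "kwargs": {
  "deltas": [0, 0.2, 0.4, 0, 0.6, 0, 0.2, 0.25, 0.2, 0, 0, 0, 0, 0.35, 0, 0, 0, 0, 0, 0]
}}

```text
clock: 57.62
eef_pos: [0.4318, 0.1888, 0.2257]
tool_rot: [0.705, 0.703, 0.06, 0.07]
ft_force: [-0.7, 0.1, -1.1]
grip_width: 0.018
```

Run:
```python
from h import *
o,r=st()
w=cam('wrist','w10.png')
P=np.array(o['eef_pos'])-[.005,-.0006,.0151]
print('pin pred px: origin,tip,top',proj(w,[P,P-[0,0,.052],P+[0,0,.049]]).round(1).tolist())
q=proj(w,[[.4375,.2005,.125]])[0]; print('keeper pred',q)
u,v=q.astype(int); cv2.imwrite('pics/c10.png',cv2.resize(w['color'][v-60:v+80,u-80:u+80],None,fx=4,fy=4,interpolation=cv2.INTER_CUBIC)); print(u-80,v-60)
```

```text
t 57.62 p [0.4318 0.1888 0.2257] x [ 0.005  1.    -0.013] z [ 0.182 -0.014 -0.983] f [-0.7  0.1 -1.1] w 0.018 j [ 0.47  0.06 -0.24  1.11 -0.1   0.47]
pin pred px: origin,tip,top [[318.3, 280.9], [320.0, 227.1], [315.5, 368.9]]
keeper pred [339.76310726 220.58059388]
259 160
```

View pics/c10.png

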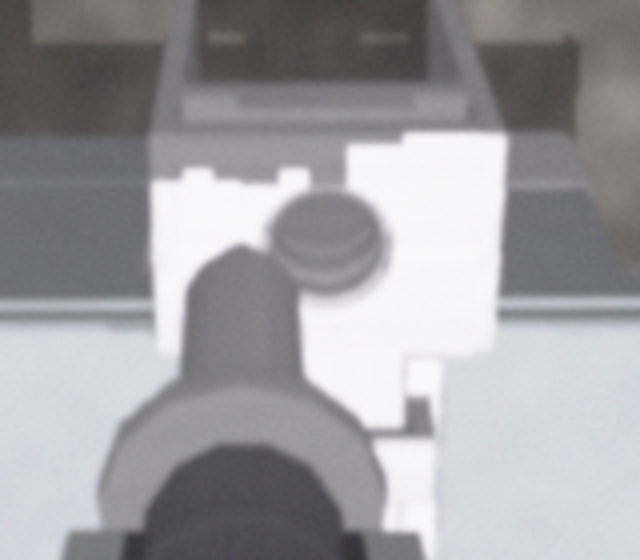

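The left hole is at crop (328,242), or pixel (341,220.5), so about (0.4375, 0.2012). The tip is where predicted. I'm aligning and lowering.

Call:
{"fn": "play_rows", "kwargs": {
  "deltas": [0, 0.19, 0.19, 0.04, -0.3, 0, 0, 0, 0, 0, 0, 0, -0.04, 0.2, 0, 0, 0, 0, 0, 0]
}}

```text
clock: 58.18
eef_pos: [0.4455, 0.2008, 0.2156]
tool_rot: [0.704, 0.704, 0.062, 0.071]
ft_force: [-0.2, 0.9, -0.9]
grip_width: 0.0176
```

Run:
```python
from h import *
w=load('wrist'); print(onz(w,341,220.5,.125))
plan([.4435,.2006,.196],(0,1))
```

```text
[0.43744895 0.20122087 0.125     ]
t 58.17 p [0.4455 0.2008 0.2156] x [ 0.     1.    -0.012] z [ 0.187 -0.011 -0.982] f [-0.2  0.9 -0.9] w 0.0176 j [ 0.48  0.1  -0.23  1.08 -0.1   0.48]
turn 0.1 (j6 now 0.48) shift/60mm [ 0.    -0.094  0.314]
```

Call:
{"fn": "play_rows", "kwargs": {
  "deltas": [0, 0, -0.06, 0.14, 0, 0, 0, -0.04, 0.15, 0, 0, 0, 0, 0, 0]
}}

```text
clock: 58.55
eef_pos: [0.442, 0.2003, 0.1957]
tool_rot: [0.704, 0.704, 0.062, 0.071]
ft_force: [-0.1, 0.5, -0.9]
grip_width: 0.0176
```

Run:
```python
from h import *
plan([.4432,.2006,.178],(0,1))
```

```text
t 58.55 p [0.442  0.2003 0.1957] x [ 0.     1.    -0.012] z [ 0.187 -0.012 -0.982] f [-0.1  0.5 -0.9] w 0.0176 j [ 0.49  0.11 -0.27  1.03 -0.1   0.48]
turn 0.1 (j6 now 0.48) shift/60mm [ 0.009 -0.035  0.294]
```

Call:
{"fn": "play_rows", "kwargs": {
  "deltas": [0, 0.01, -0.01, 0.14, 0, 0, 0, -0.025, 0.15, 0, 0, 0, 0, 0, 0]
}}

```text
clock: 58.92
eef_pos: [0.4433, 0.2007, 0.177]
tool_rot: [0.704, 0.704, 0.062, 0.071]
ft_force: [-1.4, 0.2, -1.2]
grip_width: 0.0179
```

Run:
```python
from h import *
plan([.4432,.2006,.16],(0,1))
```

```text
t 58.92 p [0.4433 0.2007 0.177 ] x [ 0.     1.    -0.012] z [ 0.187 -0.012 -0.982] f [-1.4  0.2 -1.2] w 0.0179 j [ 0.49  0.13 -0.3   0.98 -0.1   0.48]
turn 0.1 (j6 now 0.48) shift/60mm [ 0.001 -0.054  0.277]
```

The tip is 15 mm in with no force. I continue to the seat.

Call:
{"fn": "play_rows", "kwargs": {
  "deltas": [0, 0, -0.028, 0.15, 0, 0, 0, -0.028, 0.15, 0, 0, 0, -0.028, 0.15, 0, 0, 0, 0, 0, 0]
}}

```text
clock: 59.42
eef_pos: [0.4434, 0.2003, 0.1474]
tool_rot: [0.704, 0.704, 0.062, 0.07]
ft_force: [0.3, -0.6, -1.3]
grip_width: 0.0172
```

Run:
```python
from h import *
plan([.4432,.2006,.139],(0,1))
```

```text
t 59.42 p [0.4434 0.2003 0.1474] x [ 0.     1.    -0.012] z [ 0.186 -0.012 -0.982] f [ 0.3 -0.6 -1.3] w 0.0172 j [ 0.49  0.15 -0.35  0.9  -0.1   0.48]
turn 0.1 (j6 now 0.48) shift/60mm [ 0.006 -0.029  0.137]
```

Call:
{"fn": "play_rows", "kwargs": {
  "deltas": [0, 0, -0.025, 0.1, 0, 0, 0, -0.01, 0.06, 0, 0, 0, 0, 0, 0]
}}

```text
clock: 59.8
eef_pos: [0.4438, 0.2006, 0.1405]
tool_rot: [0.704, 0.704, 0.064, 0.071]
ft_force: [0.1, -0.6, -0.3]
grip_width: 0.0178
```

Run:
```python
from h import *
st()
```

```text
t 59.8 p [0.4438 0.2006 0.1405] x [ 0.     1.    -0.011] z [ 0.19  -0.011 -0.982] f [ 0.1 -0.6 -0.3] w 0.0178 j [ 0.49  0.16 -0.37  0.88 -0.1   0.48]
```

Call:
{"fn": "play_rows", "kwargs": {
  "deltas": [0, 0, -0.005, 0.03, 0, 0.5, 0, 0, 0, 0, 0.5, 0, 0, 0, 0, 0.5, 0, 0, 0, 0, 0.5, 0, 0.04, -0.3, 0, 0.5, 0, 0.1, -0.6, 0, 0.5, 0, 0, -0.8, 0, 0.5, -0.4, -0.5, -0.3, 0, 0.5, -0.7, -0.7, 0, 0, 0.5, -0.7, 0, 0, 0, 0.5, 0, 0, 0, 0]
}}

```text
clock: 61.18
eef_pos: [0.3568, 0.0919, 0.2483]
tool_rot: [0.703, 0.705, 0.064, 0.072]
ft_force: [0.3, 1.1, -0.7]
grip_width: 0.0431
```

Run:
```python
from h import *
st(); t=cam('top'); s=cam('scene')
A=cv2.resize(t['color'][165:300,205:375],None,fx=2.7,fy=2.7,interpolation=cv2.INTER_CUBIC)
B=cv2.resize(s['color'][170:310,250:380],None,fx=2.6,fy=2.6,interpolation=cv2.INTER_CUBIC)
p=lambda i:cv2.copyMakeBorder(i,0,370-i.shape[0],0,3,0)
I=np.hstack([p(A),p(B)]); print(I.shape); cv2.imwrite('pics/c11.png',I)
for y,x in((.2012,.4375),(-.0297,.4378)): print(proj(t,[[x,y,.174]]),proj(s,[[x,y,.174],[x,y,.130]]).round(1).tolist())
```

```text
t 61.17 p [0.3568 0.0919 0.2483] x [-0.001  1.    -0.011] z [ 0.191 -0.011 -0.982] f [ 0.3  1.1 -0.7] w 0.0431 j [ 0.31 -0.18 -0.41  1.16 -0.07  0.3 ]
(370, 803, 3)
[[232.79698539 275.71518322]] [[254.4, 188.3], [255.8, 204.8]]
[[338.23382626 274.09797053]] [[306.8, 225.4], [307.2, 243.8]]
```

View pics/c11.png

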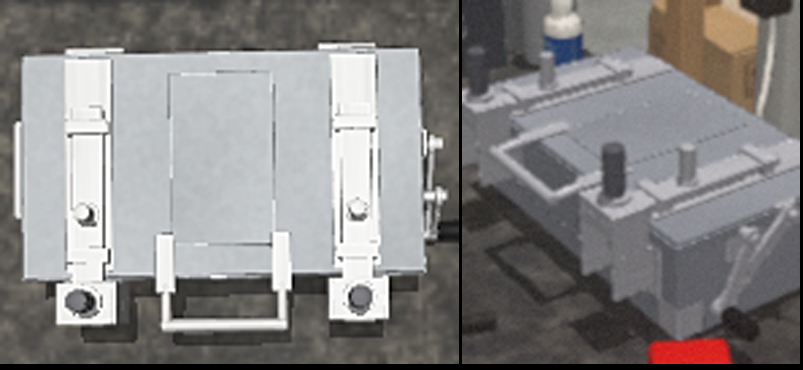

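The picture shows both pins upright in their keepers, tops at scene (255.4,188.5) and (307.7,225.8). The predicted seated tops were (254.4,188.3) and (306.8,225.4). The lid is shut and the arm is clear, so I hand in.

```bash
python3 -c "
from workcell import ticket; print(ticket.job_done())"
```

```text
the job is handed in; nothing more can be done
None
```

I finished the job and handed it in at about 61 s on the robot's clock; `ticket.job_done()` gave no verdict.

**What I did:**
- **Kit:** I packed the large yellow tape measure and the one holding weight. I saw no second weight or block plane on the bench, and left the red and small yellow tapes.
- **Lid:** I broke the stay at its knee, then lowered the lid by its handle until it was shut.
- **Bolts and pins:** I drew both bolts into line and set a pin in each keeper.

**Last checks:**
- **Holes:** Before the pins went in, both keeper holes showed fully dark from above. The left bolt had first stopped about 3.5 mm short, so I gripped it again and corrected it.
- **Pins:** Both went in without resistance. Seen from the side, their tops are within about 1 pixel of where seated pins should be, so I take the collars to be seated. I did not press them down to feel the contact.
- **Lid and arm:** The final picture shows the lid shut and the arm clear of everything.

**What went less well:**
- While I pressed the lid shut, the wrist force rose briefly to about 107 N. That is under the 120 N limit, and I relieved it at once.
- The tool gradually tilted by about 11° over the run. I allowed for this when gripping the pins, by setting the jaws across the tilt.
- I did not check the kit again after the lid closed. It was clearly inside in the last view before that.

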